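# Put the microscope parts away in their trays

### The arm

A 6-joint arm with a two-finger parallel gripper is mounted at the origin on the work surface. World frame = base frame: x ahead of the robot, y to its left, z up, the work surface at z = 0. Lengths are in m, angles in rad, forces in N, time in s.
With the tool pointing down it reaches from about 0.35 to 0.975 m from the base axis. Payload 4.9 kg.
Tool frame: the origin (TCP) lies at the very end of the fingers, on their centre line; the grasp point (between the pads) lies 19 mm behind it; x points along the fingers, z is the direction in which the jaws open and shut, and the axes are right-handed (so a half turn about x gives the same grasp; the last joint's range is limited). The gripper opens to 85 mm and grips with 20 to 120 N. Pads are 22 mm wide; open, the fingers measure 114 mm over their backs; the gripper's body (76 mm by 85 mm) begins 54 mm behind the grasp point. The pads swing forward as they close: fully open they stand 13 mm farther back than shut.
Start: joints at [1.064, 0.053, 1.613, -0, 1.476, -0.119], TCP at [0.236, 0.579, 0.231] pointing down, gripper open.
Joint ranges: [-3.01, 3.01], [-1.01, 2.22], [0.06, 2.58], [-1.02, 4.17], [0.09, 2.62], [-3.14, 3.14]. Speed limits (rad/s): [2.57, 2.57, 3.14, 3.14, 3.14, 3.14].

### API

Orientations are given as a unit quaternion [w, x, y, z].
In Python, from plant import manip, viewer gives the robot as it stands.
- The arm moves only by the shell command python3 -m inch 'ROWS'. ROWS is JSON, a list of rows, each an object with "fingers": the opening, from -1 (shut) to 1 (fully open), so that 0 is half open; "delta_pos": the shift along the tool's x, y, z in cm, a list of three; "twist": the turn, a rotation vector about the tool's x, y, z in degrees, a list of three. A call has 1 to 5 rows; each row shifts and turns the commanded pose from where the row before left it, along the tool's axes as they then stand; what a row does not reach is not made up. A row lasts 1/8 s, in which the tool goes at most 62.5 mm and 10.7 degrees, less where a joint would pass 70% of its speed; a pose out of reach is approached as far as the arm can. A call is refused whole if a number of a shift passes 6.25 or a number of a turn 10.7, either way. A call with a gripper value outside its range is refused whole. The fingers move at their own pace and stop on an object; the grip force is fixed at half the most. Time passes only in rows, so rows that do not move let the fingers close. It gives the time, the measured TCP pose, the force and the opening at its end, in the units of the state.
- manip.state(): the state, without advancing time (a new reading comes with each control period).
- viewer.grab_frame(name): name is "scene" or "side" or "wrist"; returns a dict with "pixels" (400x640x3 uint8, blue, green, red), "range_z" (400x640 float32, m along the optical axis (not along the pixel's ray), 0 where there is no reading), "K" (3x3 intrinsics, pixels), "pose" (4x4, takes a point from camera to world coordinates). Camera axes: x right, y down, z forward; pixel columns grow to the right and rows downward; lengths in m; the calibration is good to about 2 mm. A picture is of the moment at which its call begins.
- manip.job_done(): hands the job in, once; it reports no verdict.
The state is a dict: "time": time; "joint_pos": joint angles; "joint_vel": joint speeds; "joint_efforts": joint torques, N m; "tool_pos": TCP position; "tool_rot": TCP orientation; "contact_force": force on the tool from outside, world axes, zero at the start; "ft_torque": the same for the moment, N m; "gripper_width": opening from 0.0 (shut) to 1.0 (fully open).
Only numpy, scipy, OpenCV 4.12 (cv2) and the standard library are available. Lean on these libraries where they do the work, as an engineer would, in place of code of your own. Each camera call takes 0.05 s, during which the arm holds its last target.

### The job

Put the four loose microscope parts (objective lens, condenser lens, filter cube, filter slider) away, each in the grey tray whose recess matches its shape and size, sitting flat on the floor of the recess and the same way up as it stands now. They are optics: set them down, do not drop or knock them. Leave the glass dish and the dropper bottle where they stand.

Things in the scene. Friction and masses are not known exactly. Their poses are not given: they have to be found in the camera images.
- objective: Microscope objective lens: slim steel round barrel standing upright, 32 mm diameter up to 40 mm height, then a cone narrowing to 16 mm at the top, 54 mm high in all, about 120 g, black band under the cone. Origin: centre of the underside; z up along its axis.
- condenser: Condenser lens: wide dark-steel round puck standing upright, 54 mm diameter, 36 mm high, about 180 g, with a glass lens in its top face. Origin: centre of the underside; z up along its axis.
- cube: Filter cube: dark metal cube, 40 mm each way, about 90 g, with a bright square plate on top and round windows in three sides. Origin: centre of the underside; x and y square to its sides, z up.
- slider: Filter slider: flat aluminium bar lying on the bench, 84 mm long (own y), 28 mm wide (own x), 14 mm thick, about 80 g, with a round window near each end. In the middle of its top stands a black grip block to pinch, 12 mm thick (own x), 26 mm long (own y), from 14 to 32 mm height. Origin: centre of the underside; z up.
- tray_objective: Small square storage tray, 70 x 70 mm, with a small round recess of 46 mm diameter: for the objective lens. The tray is fixed to the bench, 12 mm high, of grey plastic; its recess is centred, with a white floor, 7 mm deep (floor 5 mm above the bench). Origin: centre of the underside; z up. Its position and yaw vary.
- tray_condenser: Large square storage tray, 92 x 92 mm, with a large round recess of 68 mm diameter: for the condenser lens. The tray is fixed to the bench, 12 mm high, of grey plastic; its recess is centred, with a white floor, 7 mm deep (floor 5 mm above the bench). Origin: centre of the underside; z up. Its position and yaw vary.
- tray_cube: Square storage tray, 78 x 78 mm (own x, y), with a square recess of 54 x 54 mm, sides along own x and y: for the filter cube, in any of its four quarter turns. The tray is fixed to the bench, 12 mm high, of grey plastic; its recess is centred, with a white floor, 7 mm deep (floor 5 mm above the bench). Origin: centre of the underside; z up. Its position and yaw vary.
- tray_slider: Oblong storage tray, 66 mm (own x) by 124 mm (own y), with an oblong recess of 42 x 100 mm: for the filter slider, either way round. The tray is fixed to the bench, 12 mm high, of grey plastic; its recess is centred, with a white floor, 7 mm deep (floor 5 mm above the bench). Origin: centre of the underside; z up. Its position and yaw vary.
- dish: Bystander: open glass dish, 68 mm diameter, 14 mm high, loose on the bench. Origin: centre of the underside.
- dropper: Bystander: amber dropper bottle with black cap, 36 mm diameter, 80 mm high, standing loose on the bench. Origin: centre of the underside.
Mind the look-alikes: they are no part of the job. What is shaped like the condenser but blue is not meant.

How it is judged:
By the outcome, as a careful person would: the job done as asked, in the order asked, and still so for the second after the job is handed in, with the robot touching nothing.
It also fails if it takes over 109 s, if anything falls off the work surface, if the arm or the gripper's body presses on something with over 40 N, if the wrist force passes 120 N, or if a joint passes its speed limit or range.

## Working session

There is one attempt and no reset: what is moved stays moved. The work goes in short steps, Python scripts to look and compute and a shell command to move; the robot and the scene stay as the last step left them, time stands still between calls to the robot, and variables do not carry over. Pictures are saved under pics/ and viewed, and the job is handed in when it is done.

```bash
ls; mkdir -p pics; python3 - <<'E'
from plant import manip, viewer
import cv2,numpy as np
print(manip.state())
for n in ["scene","side","wrist"]:
    f=viewer.grab_frame(n); cv2.imwrite(f"pics/{n}0.png",f["pixels"]); np.savez(f"pics/{n}0.npz",**{k:f[k] for k in("pixels","range_z","K","pose")})
    print(n,f["K"].tolist(),np.round(f["pose"],3).tolist())
E
```

```text
pics
{'time': 0.0, 'joint_pos': array([ 1.06402146e+00,  5.33416488e-02,  1.61431560e+00,  9.77569804e-06,
        1.47600972e+00, -1.18998775e-01]), 'joint_vel': array([ 5.57715720e-05, -1.46627596e-04,  1.06353159e-04, -1.16487221e-03,
       -6.05020773e-04,  1.11815259e-03]), 'joint_efforts': array([-7.83140313e-04, -3.93672788e+01, -3.70178854e+01, -1.84698906e-04,
        6.74491923e-03, -2.90271794e-05]), 'tool_pos': array([0.23601776, 0.57803786, 0.23005956]), 'tool_rot': array([ 0.58631431, -0.39462372,  0.58762348,  0.39396229]), 'contact_force': array([ 0.14969343, -0.11833254,  0.46916465]), 'ft_torque': array([ 0.00952374, -0.01658366, -0.00322527]), 'gripper_width': 1.0009195431489568}
scene [[393.5401757696162, 0.0, 321.3414048521804], [0.0, 393.5401757696162, 205.39157726935747], [0.0, 0.0, 1.0]] [[-0.36, 0.534, -0.765, 1.413], [0.933, 0.201, -0.299, 0.343], [-0.005, -0.821, -0.571, 0.695], [0.0, 0.0, 0.0, 1.0]]
side [[432.78740544156244, 0.0, 317.6493235371216], [0.0, 432.78740544156244, 200.80551512200896], [0.0, 0.0, 1.0]] [[0.782, -0.367, 0.504, -0.026], [-0.623, -0.46, 0.632, -0.731], [0.0, -0.808, -0.589, 0.725], [0.0, 0.0, 0.0, 1.0]]
wrist [[332.01001851002803, 0.0, 319.4207561737633], [0.0, 332.01001851002803, 204.40580553664418], [0.0, 0.0, 1.0]] [[0.378, 0.878, 0.293, 0.161], [0.926, -0.358, -0.122, 0.609], [-0.003, 0.317, -0.948, 0.374], [0.0, 0.0, 0.0, 1.0]]
```

View pics/scene0.png

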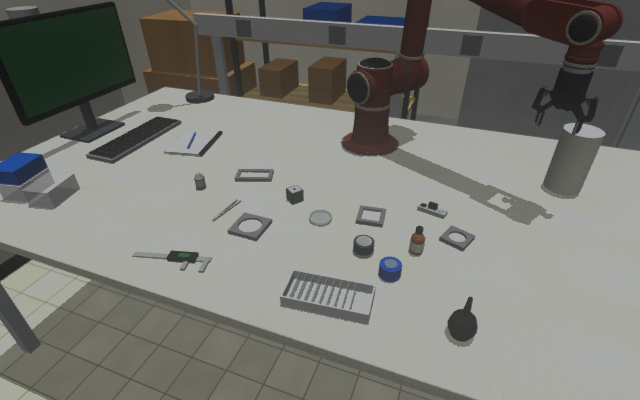

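View pics/side0.png

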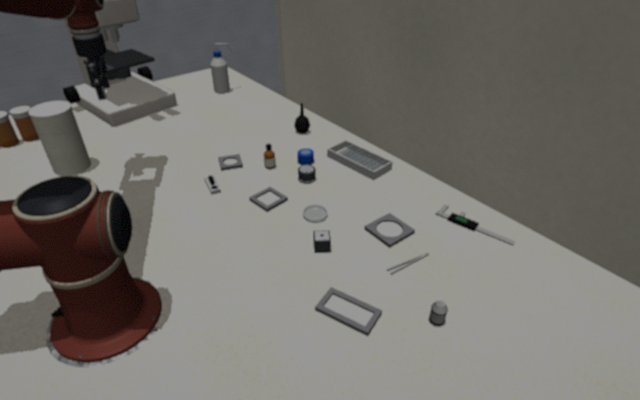

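View pics/wrist0.png

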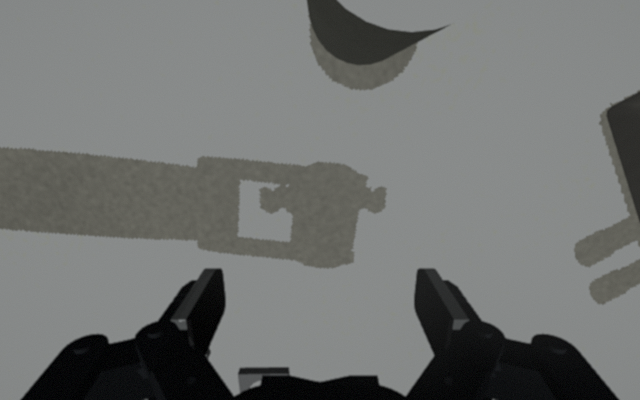

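The scene view shows:
- Objective (200,181), cube (294,194), slider (432,209) and dark condenser (364,244). The blue puck at (390,268) is the look-alike.
- Trays: slider (255,175), condenser (250,226), cube (371,215), objective (457,238).
- Bystanders: dish (320,217), dropper (417,241).

Next I'll measure from depth and enlarge the crops.

```bash
cat > h.py <<'E'
import numpy as np,cv2
def load(n,i=0): return dict(np.load(f"pics/{n}{i}.npz"))
def ray(f,u,v,z):
    d=np.array([(u-f["K"][0,2])/f["K"][0,0],(v-f["K"][1,2])/f["K"][1,1],1.0])
    w=f["pose"][:3,:3]@d;o=f["pose"][:3,3];return o+w*(z-o[2])/w[2]
def cloud(f):
    K=f["K"];v,u=np.mgrid[0:400,0:640];z=f["range_z"]
    p=np.stack([(u-K[0,2])/K[0,0]*z,(v-K[1,2])/K[1,1]*z,z],-1)
    return p@f["pose"][:3,:3].T+f["pose"][:3,3]
E
python3 - <<'E'
from h import *
for n in("scene","side"):
    f=load(n);P=cloud(f);x,y,z=P[...,0],P[...,1],P[...,2]
    flat=(f["range_z"]>0)&(abs(z)<.03)&(x>.3)&(x<.9)&(abs(y)<.5)
    print(n,"bench med z",np.median(z[flat]))
    m=((f["range_z"]>0)&(z>.006)&(z<.1)&(x>.25)&(x<1)&(abs(y)<.6)).astype(np.uint8)
    k,l,s,c=cv2.connectedComponentsWithStats(m)
    for i in range(1,k):
        if s[i,4]<30: continue
        q=P[l==i];r=cv2.minAreaRect(q[:,:2].astype(np.float32)*1000)
        print(np.round(c[i]),s[i,4],"mm ctr",np.round(r[0]),"size",np.round(r[1]),"ang",round(r[2]),"zmax",round(np.percentile(q[:,2],98),3))
    im=f["pixels"]
    cr=im[150:310,170:490] if n=="scene" else im[130:340,190:470]
    s=2.5 if n=="scene" else 2.8
    cv2.imwrite(f"pics/{n}_crop.png",cv2.resize(cr,None,fx=s,fy=s,interpolation=cv2.INTER_CUBIC))
E
```

```text
scene bench med z 0.0010617908100815088
[201. 149.] 105 mm ctr [ 299. -588.] size [95. 41.] ang 12 zmax 0.016
[254. 174.] 323 mm ctr [ 400. -302.] size [ 75. 124.] ang 20 zmax 0.015
[200. 181.] 146 mm ctr [ 531. -427.] size [26. 32.] ang 67 zmax 0.055
[294. 194.] 244 mm ctr [ 484. -110.] size [44. 42.] ang 55 zmax 0.043
[432. 209.] 254 mm ctr [398. 302.] size [85. 32.] ang 77 zmax 0.034
[371. 215.] 395 mm ctr [490. 138.] size [84. 78.] ang 7 zmax 0.015
[320. 217.] 140 mm ctr [550.   2.] size [66. 66.] ang 72 zmax 0.017
[250. 226.] 595 mm ctr [ 659. -171.] size [95. 97.] ang 89 zmax 0.015
[417. 241.] 332 mm ctr [600. 289.] size [27. 36.] ang 11 zmax 0.081
[457. 237.] 448 mm ctr [506. 383.] size [71. 78.] ang 68 zmax 0.015
[363. 245.] 395 mm ctr [644. 159.] size [54. 53.] ang 44 zmax 0.04
[186. 258.] 393 mm ctr [ 845. -260.] size [ 58. 132.] ang 11 zmax 0.016
[390. 269.] 472 mm ctr [703. 244.] size [52. 54.] ang 61 zmax 0.04
[326. 295.] 2430 mm ctr [831. 130.] size [ 96. 201.] ang 6 zmax 0.034
[463. 324.] 795 mm ctr [828. 419.] size [57. 49.] ang 80 zmax 0.094
side bench med z 0.000957
[... 280 characters left out ...]
ax 0.04
[230. 161.] 263 mm ctr [502. 384.] size [79. 70.] ang 69 zmax 0.016
[212. 184.] 181 mm ctr [394. 301.] size [90. 28.] ang 77 zmax 0.034
[268. 198.] 429 mm ctr [486. 137.] size [81. 81.] ang 6 zmax 0.015
[315. 212.] 167 mm ctr [546.  -0.] size [69. 63.] ang 53 zmax 0.017
[442. 209.] 53 mm ctr [ 833. -207.] size [54. 21.] ang 12 zmax 0.009
[463. 220.] 287 mm ctr [ 830. -272.] size [83. 63.] ang 71 zmax 0.015
[389. 229.] 768 mm ctr [ 656. -172.] size [96. 96.] ang 89 zmax 0.015
[321. 240.] 365 mm ctr [ 479. -113.] size [44. 41.] ang 54 zmax 0.043
[348. 310.] 1295 mm ctr [ 396. -302.] size [ 69. 126.] ang 20 zmax 0.015
[438. 312.] 362 mm ctr [ 521. -435.] size [26. 32.] ang 38 zmax 0.056
```

View pics/scene_crop.png

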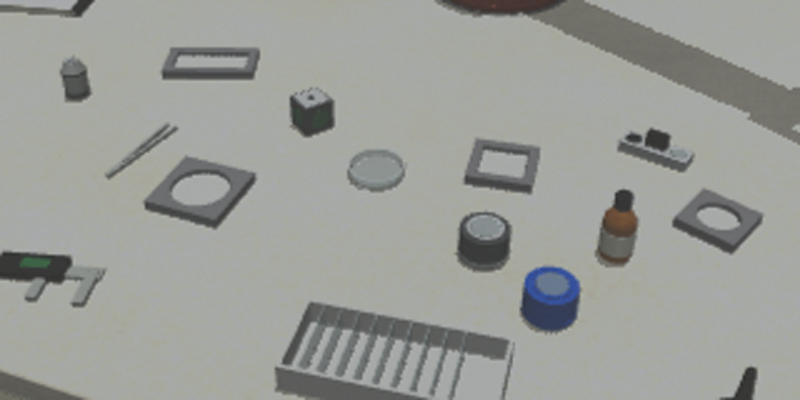

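View pics/side_crop.png

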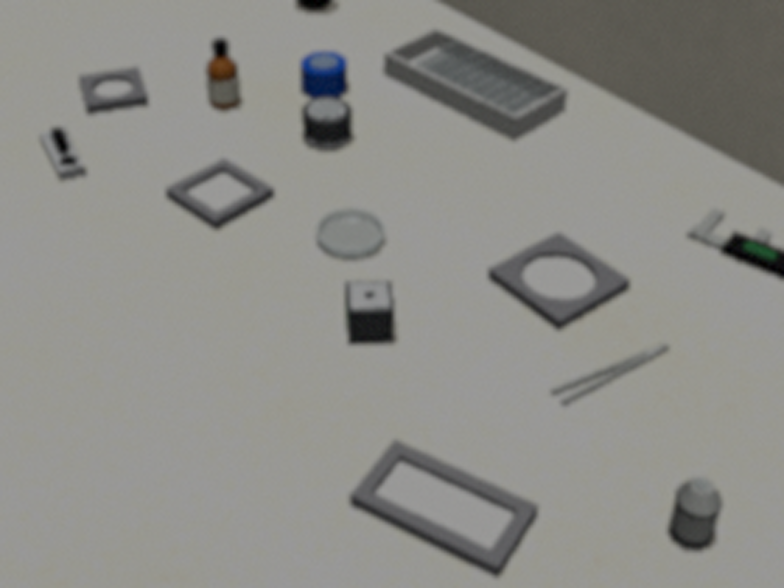

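Only the dark puck at (364,244) fits the condenser; the puck at (390,268) is clearly blue. Slider goes first: I'll move above it and check with the wrist camera.

```bash
cat >> h.py <<'E'
from scipy.spatial.transform import Rotation as Ro
def tool():
    from plant import manip
    s=manip.state();w,x,y,z=s["tool_rot"];return s,np.array(s["tool_pos"]),Ro.from_quat([x,y,z,w]).as_matrix()
def plan(p,jaw=None):
    """print rows from present pose to TCP p, jaw axis yaw (deg, mod 180)"""
    s,p0,R=tool();j0=np.degrees(np.arctan2(R[1,2],R[0,2]))
    print("t",round(s["time"],2),"tcp",np.round(p0,4),"jaw",round(j0,1),"x-axis",np.round(R[:,0],3),"q6",round(s["joint_pos"][5],2))
    d=0 if jaw is None else (jaw-j0+90)%180-90
    # goal: tool x straight down, jaw at j0+d
    a=np.radians(j0+d);z=np.array([np.cos(a),np.sin(a),0]);x=np.array([0,0,-1.]);G=np.stack([x,np.cross(z,x),z],1)
    rv=np.degrees(Ro.from_matrix(R.T@G).as_rotvec())
    print(" turn (tool rotvec deg)",np.round(rv,1)," rows>=",np.abs(rv).max()/10.7)
    print(" shift before turn cm",np.round(R.T@(p-p0)*100,2)," after turn cm",np.round(G.T@(p-p0)*100,2))
def snap(n,i):
    from plant import viewer
    f=viewer.grab_frame(n);cv2.imwrite(f"pics/{n}{i}.png",f["pixels"]);np.savez(f"pics/{n}{i}.npz",**{k:f[k] for k in("pixels","range_z","K","pose")});return f
E
python3 - <<'E'
from h import *
plan(np.array([.396,.302,.17]),-13)
E
```

```text
t 0.15 tcp [0.2361 0.5782 0.2303] jaw 67.8 x-axis [-0.001 -0.001 -1.   ] q6 -0.12
 turn (tool rotvec deg) [80.8 -0.1  0.1]  rows>= 7.549454626847379
 shift before turn cm [  6.06 -25.25 -19.51]  after turn cm [  6.03 -23.31  21.79]
```

```bash
python3 -m inch '[{"fingers":1,"delta_pos":[1,-5,-3.9],"twist":[0,0,0]},{"fingers":1,"delta_pos":[1,-5,-3.9],"twist":[0,0,0]},{"fingers":1,"delta_pos":[1,-5,-3.9],"twist":[0,0,0]},{"fingers":1,"delta_pos":[1,-5,-3.9],"twist":[0,0,0]},{"fingers":1,"delta_pos":[1,-5.2,-3.9],"twist":[0,0,0]}]'
python3 -m inch '[{"fingers":1,"delta_pos":[1,0,0],"twist":[10.1,0,0]},{"fingers":1,"delta_pos":[0,0,0],"twist":[10.1,0,0]},{"fingers":1,"delta_pos":[0,0,0],"twist":[10.1,0,0]},{"fingers":1,"delta_pos":[0,0,0],"twist":[10.1,0,0]}]'
python3 -m inch '[{"fingers":1,"delta_pos":[0,0,0],"twist":[10.1,0,0]},{"fingers":1,"delta_pos":[0,0,0],"twist":[10.1,0,0]},{"fingers":1,"delta_pos":[0,0,0],"twist":[10.1,0,0]},{"fingers":1,"delta_pos":[0,0,0],"twist":[10.1,0,0]},{"fingers":0.2,"delta_pos":[0,0,0],"twist":[0,0,0]}]'
python3 - <<'E'
from h import *
f=snap("wrist",1)
plan(np.array([.396,.302,.17]),-13)
E
```

```text
time: 0.78
tool_pos: [0.3913, 0.3095, 0.1824]
tool_rot: [0.587, -0.394, 0.587, 0.394]
contact_force: [0.6, 0.7, -0.3]
gripper_width: 0.997
time: 1.27
tool_pos: [0.3907, 0.3111, 0.1725]
tool_rot: [0.687, -0.165, 0.688, 0.165]
contact_force: [-0.3, -0.5, 1.1]
gripper_width: 1.0
time: 1.9
tool_pos: [0.3907, 0.3112, 0.1725]
tool_rot: [0.702, 0.079, 0.703, -0.08]
contact_force: [0.7, 1.0, -0.1]
gripper_width: 0.815
t 1.95 tcp [0.3907 0.3113 0.1726] jaw -12.8 x-axis [-0. -0. -1.] q6 0.75
 turn (tool rotvec deg) [ 0.2 -0.   0. ]  rows>= 0.014336745082212804
 shift before turn cm [ 0.26 -0.78  0.72]  after turn cm [ 0.26 -0.78  0.72]
```

View pics/wrist1.png

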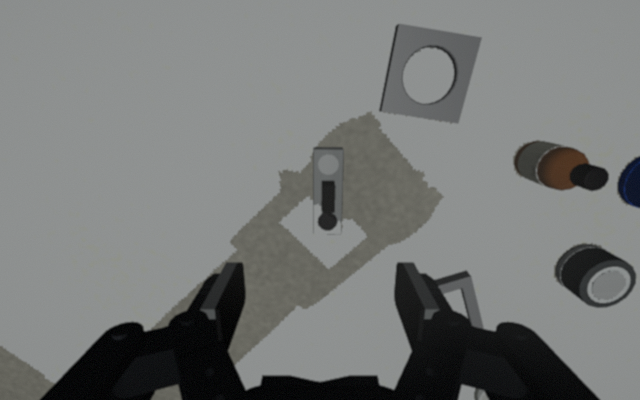

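The wrist view shows the slider at about (328,190), long axis vertical, with its black grip at (328,195). The objective tray is at (430,75), the dropper at (560,165) and the condenser at (595,275).

```bash
cat >> h.py <<'E'
def blobs(f,lo,hi,near=None,rad=.08,minpx=30):
    P=cloud(f);z=P[...,2];m=(f["range_z"]>0)&(z>lo)&(z<hi)
    if near is not None: m&=np.hypot(P[...,0]-near[0],P[...,1]-near[1])<rad
    k,l,s,c=cv2.connectedComponentsWithStats(m.astype(np.uint8))
    for i in range(1,k):
        if s[i,4]<minpx: continue
        q=P[l==i];r=cv2.minAreaRect(q[:,:2].astype(np.float32)*1000)
        print("px",np.round(c[i]),s[i,4],"mm",np.round(r[0],1),"size",np.round(r[1],1),"ang",round(r[2],1),"z",np.round(np.percentile(q[:,2],[5,50,95]),4))
E
python3 - <<'E'
from h import *
f=load("wrist",1)
n=(.396,.302)
blobs(f,.008,.045,n);blobs(f,.024,.045,n)
for k in("scene","side"): blobs(load(k),.024,.045,n,minpx=5)
P=cloud(f);z=P[...,2]
print("obj tray");blobs(f,.009,.02,(.505,.384),.08);blobs(f,.009,.02,(.488,.138),.08);blobs(f,.03,.045,(.646,.16),.06)
E
```

```text
px [327. 190.] 2552 mm [397.  301.4] size [83.8 27.8] ang 76.8 z [0.0135 0.0151 0.0329]
px [328. 197.] 387 mm [397.  301.3] size [25.9 10.9] ang 77.2 z [0.0295 0.0326 0.0338]
px [433. 204.] 43 mm [398.1 302.7] size [26.3 15. ] ang 72.2 z [0.0251 0.0313 0.0342]
px [211. 178.] 34 mm [393.5 300.3] size [30.1 12. ] ang 81.8 z [0.0246 0.0318 0.0343]
obj tray
px [430.  72.] 4971 mm [504.2 383.3] size [70.1 71. ] ang 68.7 z [0.0113 0.0126 0.0139]
px [465. 297.] 890 mm [509.3 144.2] size [34.7 70.6] ang 7.1 z [0.0106 0.0127 0.0138]
px [605. 282.] 2390 mm [640.8 158.4] size [53.1 54.8] ang 41.6 z [0.0322 0.0372 0.0388]
```

```bash
python3 - <<'E'
from h import *
plan(np.array([.397,.3014,.018]),-13)
E
```

```text
t 1.95 tcp [0.3907 0.3113 0.1726] jaw -12.8 x-axis [-0. -0. -1.] q6 0.75
 turn (tool rotvec deg) [ 0.2 -0.   0. ]  rows>= 0.014336745082212804
 shift before turn cm [15.46 -0.82  0.84]  after turn cm [15.46 -0.82  0.84]
```

```bash
python3 -m inch '[{"fingers":0,"delta_pos":[5,-0.8,0.85],"twist":[0,0,0]},{"fingers":0,"delta_pos":[5,0,0],"twist":[0,0,0]},{"fingers":0,"delta_pos":[2.5,0,0],"twist":[0,0,0]},{"fingers":0,"delta_pos":[1.5,0,0],"twist":[0,0,0]},{"fingers":0,"delta_pos":[0,0,0],"twist":[0,0,0]}]'
python3 - <<'E'
from h import *
plan(np.array([.397,.3014,.018]),-13)
snap("wrist",2)
E
```

```text
time: 2.58
tool_pos: [0.3969, 0.3014, 0.0321]
tool_rot: [0.702, 0.079, 0.703, -0.08]
contact_force: [0.5, 0.6, 0.9]
gripper_width: 0.498
t 2.58 tcp [0.3969 0.3014 0.0321] jaw -13.0 x-axis [-0.002 -0.001 -1.   ] q6 0.73
 turn (tool rotvec deg) [ 0.  -0.1  0.1]  rows>= 0.007162883524292156
 shift before turn cm [1.41 0.01 0.01]  after turn cm [1.41 0.01 0.01]
```

View pics/wrist2.png

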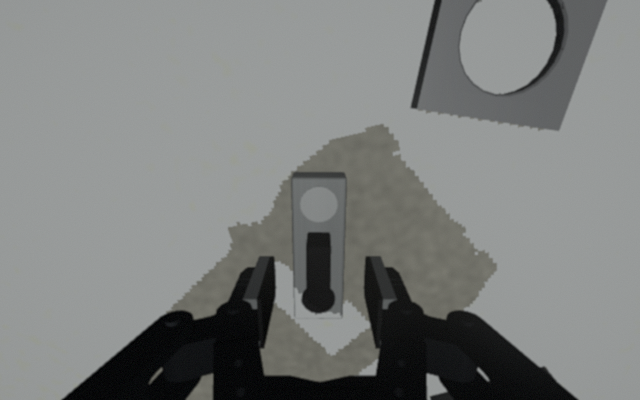

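The jaws straddle the black grip at (318,270), centred on it. Next: lower the rest of the way and close.

```bash
python3 -m inch '[{"fingers":0,"delta_pos":[1.3,0,0],"twist":[0,0,0]},{"fingers":-1,"delta_pos":[0,0,0],"twist":[0,0,0]},{"fingers":-1,"delta_pos":[0,0,0],"twist":[0,0,0]},{"fingers":-1,"delta_pos":[0,0,0],"twist":[0,0,0]},{"fingers":-1,"delta_pos":[0,0,0],"twist":[0,0,0]}]'
python3 - <<'E'
from h import *
plan(np.array([.397,.302,.17]))
E
```

```text
time: 3.25
tool_pos: [0.3975, 0.3017, 0.0201]
tool_rot: [0.703, 0.08, 0.702, -0.08]
contact_force: [0.4, -0.4, 0.2]
gripper_width: 0.12
t 3.25 tcp [0.3975 0.3017 0.0201] jaw -13.0 x-axis [ 0.  0. -1.] q6 0.73
 turn (tool rotvec deg) [ 0.  0. -0.]  rows>= 0.0017467278317638438
 shift before turn cm [-14.99   0.02  -0.05]  after turn cm [-14.99   0.02  -0.06]
```

```bash
python3 -m inch '[{"fingers":-1,"delta_pos":[-2,0,0],"twist":[0,0,0]},{"fingers":-1,"delta_pos":[-4,0,0],"twist":[0,0,0]},{"fingers":-1,"delta_pos":[-4,0,0],"twist":[0,0,0]},{"fingers":-1,"delta_pos":[0,0,0],"twist":[0,0,0]}]'
python3 - <<'E'
from h import *
snap("wrist",3)
plan(np.array([.397,-.22,.13]),20)
E
```

```text
time: 3.75
tool_pos: [0.3999, 0.303, 0.1242]
tool_rot: [0.705, 0.082, 0.7, -0.078]
contact_force: [0.2, -0.7, -1.0]
gripper_width: 0.117
t 3.8 tcp [0.3985 0.3022 0.1218] jaw -13.0 x-axis [ 0.004  0.002 -1.   ] q6 0.73
 turn (tool rotvec deg) [-33.    0.2  -0.1]  rows>= 3.0860529152392995
 shift before turn cm [ -0.92 -50.91  11.62]  after turn cm [ -0.82 -49.02 -18.  ]
```

View pics/wrist3.png

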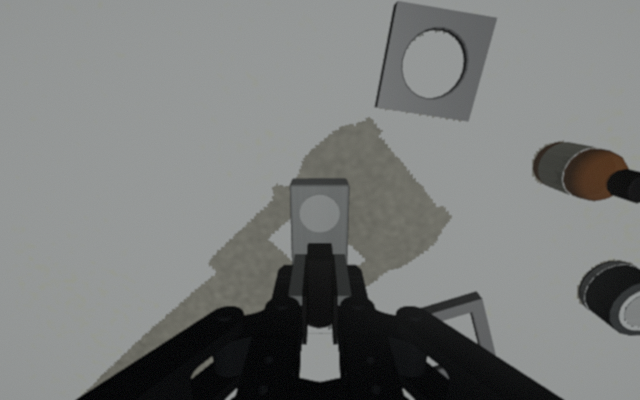

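Slider is held level. Moving on to its tray.

```bash
python3 -m inch '[{"fingers":-1,"delta_pos":[-0.5,-5.6,1.3],"twist":[0,0,0]},{"fingers":-1,"delta_pos":[-0.4,-5.6,1.3],"twist":[0,0,0]},{"fingers":-1,"delta_pos":[0,-5.6,1.3],"twist":[0,0,0]},{"fingers":-1,"delta_pos":[0,-5.6,1.3],"twist":[0,0,0]},{"fingers":-1,"delta_pos":[0,-5.6,1.3],"twist":[0,0,0]}]'
python3 -m inch '[{"fingers":-1,"delta_pos":[0,-5.6,1.3],"twist":[0,0,0]},{"fingers":-1,"delta_pos":[0,-5.6,1.3],"twist":[0,0,0]},{"fingers":-1,"delta_pos":[0,-5.6,1.3],"twist":[0,0,0]},{"fingers":-1,"delta_pos":[0,-5,1.2],"twist":[0,0,0]},{"fingers":-1,"delta_pos":[0,0,0],"twist":[-8.5,0,0]}]'
python3 -m inch '[{"fingers":-1,"delta_pos":[0,0,0],"twist":[-8.5,0,0]},{"fingers":-1,"delta_pos":[0,0,0],"twist":[-8.5,0,0]},{"fingers":-1,"delta_pos":[0,0,0],"twist":[-7.5,0,0]},{"fingers":-1,"delta_pos":[0,0,0],"twist":[0,0,0]}]'
python3 - <<'E'
from h import *
f=snap("wrist",4)
blobs(f,.008,.02,(.398,-.302),.12)
plan(np.array([.398,-.302,.05]),20)
E
```

```text
time: 4.42
tool_pos: [0.3962, 0.0127, 0.1271]
tool_rot: [0.702, 0.08, 0.703, -0.08]
contact_force: [1.5, 0.3, -1.2]
gripper_width: 0.117
time: 5.05
tool_pos: [0.3969, -0.2122, 0.1272]
tool_rot: [0.706, 0.029, 0.708, -0.028]
contact_force: [-0.2, 1.1, -0.6]
gripper_width: 0.12
time: 5.55
tool_pos: [0.3973, -0.209, 0.127]
tool_rot: [0.696, -0.121, 0.697, 0.123]
contact_force: [-0.6, -0.7, -1.1]
gripper_width: 0.121
px [259. 259.] 1706 mm [ 378.5 -288.4] size [39.1 85.1] ang 19.2 z [0.0105 0.0127 0.0138]
px [313. 342.] 244 mm [ 438.1 -345.2] size [17.3 19.9] ang 19.9 z [0.0117 0.0127 0.0138]
t 5.6 tcp [ 0.3974 -0.2091  0.1274] jaw 19.9 x-axis [-0.002  0.002 -1.   ] q6 -1.0
 turn (tool rotvec deg) [-0.1 -0.1 -0.1]  rows>= 0.013866541653317098
 shift before turn cm [ 7.72 -8.77 -3.09]  after turn cm [ 7.74 -8.74 -3.12]
```

View pics/wrist4.png

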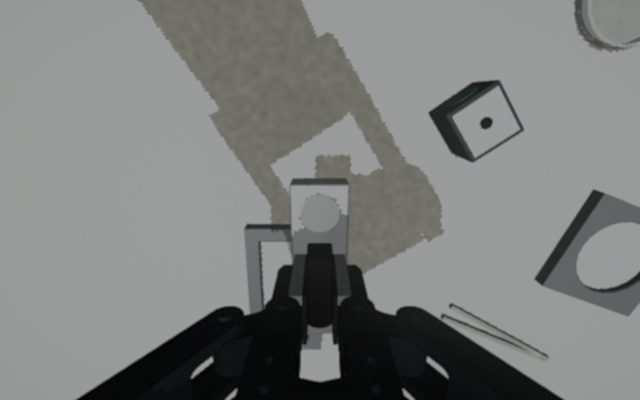

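```bash
python3 - <<'E'
from h import *
for n,i in(("wrist",4),("scene",0),("side",0)):
    f=load(n,i);P=cloud(f);z=P[...,2]
    m=(f["range_z"]>0)&(z>.0095)&(z<.016)&(np.hypot(P[...,0]-.398,P[...,1]+.302)<.1)
    a=np.radians(19.7);ex=np.array([np.cos(a),np.sin(a)]);ey=np.array([-ex[1],ex[0]])
    q=P[m][:,:2]-[.398,-.302];u=q@ex*1000;v=q@ey*1000
    print(n,"x",np.round(np.percentile(u,[1,99]),1),"y",np.round(np.percentile(v,[1,99]),1),np.round(cv2.minAreaRect(P[m][:,:2].astype(np.float32)*1000)[2],1))
f=load("wrist",4);blobs(f,.03,.05,(.481,-.112),.06);blobs(f,.009,.02,(.657,-.171),.08)
E
```

```text
wrist x [-32.9  30.9] y [-62.6  61.3] 33.5
scene x [-32.7  37. ] y [-61.3  61.6] 19.3
side x [-35.3  31.7] y [-62.   61.1] 19.8
px [482. 121.] 3981 mm [ 480.8 -112. ] size [40.6 41. ] ang 54.4 z [0.0343 0.0409 0.0422]
px [595. 258.] 4380 mm [ 657.2 -172.6] size [92.4 94.7] ang 89.5 z [0.0105 0.0124 0.0135]
```

```bash
python3 -m inch '[{"fingers":-1,"delta_pos":[0,-4.4,-1.55],"twist":[0,0,0]},{"fingers":-1,"delta_pos":[0,-4.4,-1.55],"twist":[0,0,0]},{"fingers":-1,"delta_pos":[3.5,0,0],"twist":[0,0,0]},{"fingers":-1,"delta_pos":[4,0,0],"twist":[0,0,0]},{"fingers":-1,"delta_pos":[0,0,0],"twist":[0,0,0]}]'
python3 - <<'E'
from h import *
plan(np.array([.398,-.302,.026]),19.7)
f=snap("side",1)
cv2.imwrite("pics/side1c.png",cv2.resize(f["pixels"][230:390,260:460],None,fx=4,fy=4*.9,interpolation=2))
E
```

```text
time: 6.22
tool_pos: [0.3964, -0.3004, 0.0497]
tool_rot: [0.695, -0.119, 0.698, 0.125]
contact_force: [-1.0, 0.8, -0.1]
gripper_width: 0.117
t 6.22 tcp [ 0.3964 -0.3004  0.0497] jaw 19.9 x-axis [-0.007  0.007 -1.   ] q6 -1.15
 turn (tool rotvec deg) [ 0.2 -0.2 -0.5]  rows>= 0.04600996761654018
 shift before turn cm [ 2.36 -0.23  0.1 ]  after turn cm [ 2.37 -0.21  0.09]
```

View pics/side1c.png

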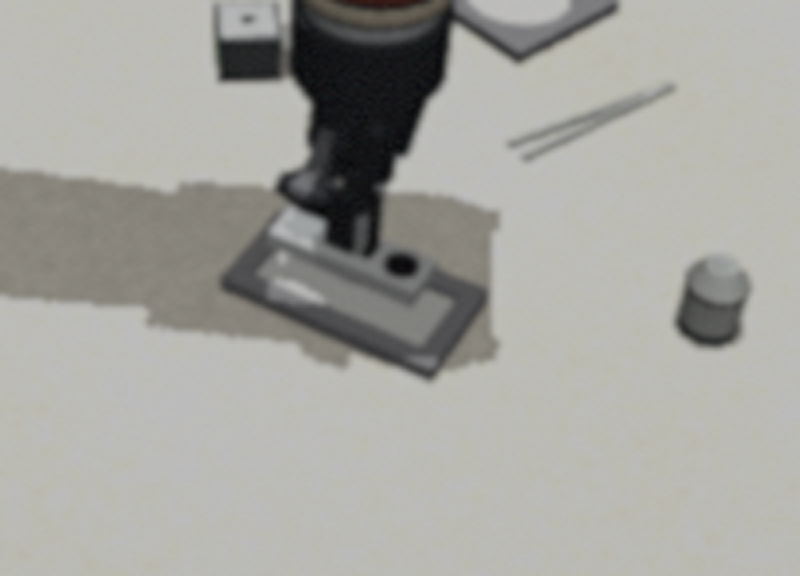

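The side crop shows the slider over its tray with the axes parallel. I'll lower gently.

```bash
python3 -m inch '[{"fingers":-1,"delta_pos":[1.2,-0.1,0.05],"twist":[0,0,0]},{"fingers":-1,"delta_pos":[0.6,0,0],"twist":[0,0,0]},{"fingers":-1,"delta_pos":[0.2,0,0],"twist":[0,0,0]},{"fingers":-1,"delta_pos":[0.0,0,0],"twist":[0,0,0]}]'
python3 - <<'E'
from h import *
plan(np.array([.398,-.302,.0252]),19.7)
E
```

```text
time: 6.78
tool_pos: [0.4001, -0.3039, 0.0341]
tool_rot: [0.696, -0.123, 0.696, 0.123]
contact_force: [-0.6, -0.1, 0.0]
gripper_width: 0.116
t 6.78 tcp [ 0.4001 -0.3039  0.0341] jaw 20.0 x-axis [ 0. -0. -1.] q6 -1.15
 turn (tool rotvec deg) [0.3 0.  0. ]  rows>= 0.026244360391432263
 shift before turn cm [ 0.89  0.25 -0.13]  after turn cm [ 0.89  0.25 -0.14]
```

```bash
python3 -m inch '[{"fingers":-1,"delta_pos":[0.4,0.2,-0.1],"twist":[0,0,0]},{"fingers":-1,"delta_pos":[0.0,0,0],"twist":[0,0,0]}]'
python3 - <<'E'
from h import *
plan(np.array([.398,-.302,.0252]),19.7)
E
```

```text
time: 7.02
tool_pos: [0.398, -0.3019, 0.0295]
tool_rot: [0.696, -0.123, 0.697, 0.123]
contact_force: [-0.8, 0.2, -0.8]
gripper_width: 0.119
t 7.03 tcp [ 0.398  -0.3019  0.0295] jaw 20.0 x-axis [-0.  0. -1.] q6 -1.15
 turn (tool rotvec deg) [ 0.3 -0.  -0. ]  rows>= 0.026510646203024065
 shift before turn cm [ 0.43 -0.01 -0.  ]  after turn cm [ 0.43 -0.01 -0.  ]
```

```bash
python3 -m inch '[{"fingers":-1,"delta_pos":[0.2,0,0],"twist":[0,0,0]},{"fingers":-1,"delta_pos":[0.2,0,0],"twist":[0,0,0]},{"fingers":-1,"delta_pos":[0,0,0],"twist":[0,0,0]}]'
```

```text
time: 7.4
tool_pos: [0.3982, -0.3021, 0.0256]
tool_rot: [0.696, -0.123, 0.696, 0.123]
contact_force: [-0.5, 0.3, -0.7]
gripper_width: 0.115
```

```bash
python3 -m inch '[{"fingers":-1,"delta_pos":[0.1,0,0],"twist":[0,0,0]},{"fingers":-1,"delta_pos":[0,0,0],"twist":[0,0,0]}]'
```

```text
time: 7.65
tool_pos: [0.3984, -0.3023, 0.0251]
tool_rot: [0.696, -0.123, 0.696, 0.123]
contact_force: [-0.8, 0.5, 1.6]
gripper_width: 0.119
```

```bash
python3 -m inch '[{"fingers":-0.2,"delta_pos":[0,0,0],"twist":[0,0,0]},{"fingers":-0.2,"delta_pos":[0,0,0],"twist":[0,0,0]},{"fingers":0,"delta_pos":[-3,0,0],"twist":[0,0,0]},{"fingers":0.5,"delta_pos":[-5,0,0],"twist":[0,0,0]},{"fingers":1,"delta_pos":[-5,0,0],"twist":[0,0,0]}]'
python3 - <<'E'
from h import *
f=snap("side",2)
cv2.imwrite("pics/side2c.png",cv2.resize(f["pixels"][230:390,260:460],None,fx=4,fy=4*.9,interpolation=2))
blobs(f,.01,.06,(.526,-.431),.06)
blobs(f,.026,.06,(.398,-.302),.06)
blobs(f,.016,.06,(.398,-.302),.08)
# objective: centre by ray through column, view correction
plan(np.array([.50,-.40,.17]),60)
E
```

```text
time: 8.28
tool_pos: [0.398, -0.3019, 0.1559]
tool_rot: [0.696, -0.122, 0.697, 0.123]
contact_force: [0.8, -0.4, 0.6]
gripper_width: 0.902
px [438. 312.] 340 mm [ 519.8 -433.9] size [24.5 31.6] ang 19.0 z [0.0124 0.0399 0.0552]
px [349. 302.] 106 mm [ 397.2 -303.7] size [13.4 25.8] ang 20.2 z [0.0273 0.0361 0.039 ]
px [349. 306.] 496 mm [ 396.8 -303.4] size [30.5 84.2] ang 20.0 z [0.0176 0.0201 0.0378]
t 8.32 tcp [ 0.4013 -0.3051  0.1644] jaw 20.0 x-axis [ 0.009 -0.009 -1.   ] q6 -1.15
 turn (tool rotvec deg) [-40.    0.1   0.7]  rows>= 3.739116000145355
 shift before turn cm [ -0.39 -12.3    6.04]  after turn cm [ -0.56 -13.3   -3.28]
```

View pics/side2c.png

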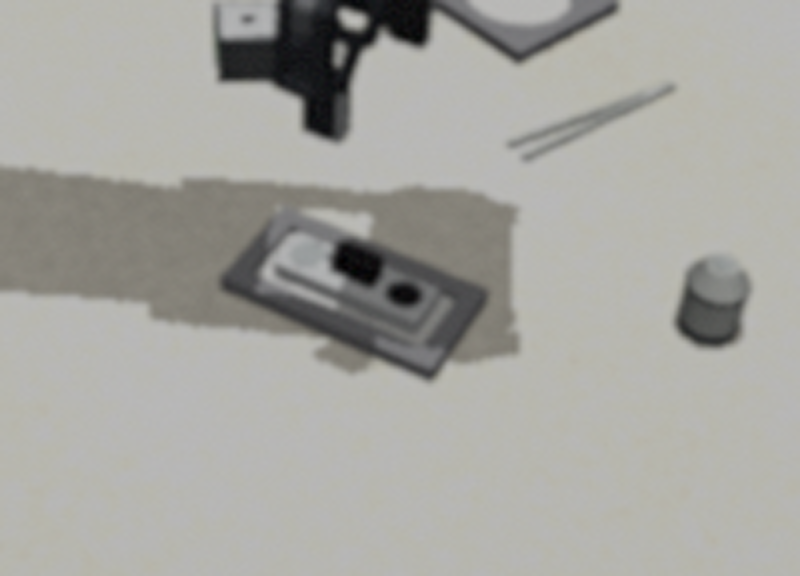

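The slider sits inside its recess: top at 20 mm, grip about 1–2 mm from the tray centre, parallel. Objective next.

```bash
python3 - <<'E'
from h import *
plan(np.array([.54,-.465,.15]),20)
E
```

```text
t 8.32 tcp [ 0.4013 -0.3051  0.1644] jaw 20.0 x-axis [ 0.009 -0.009 -1.   ] q6 -1.15
 turn (tool rotvec deg) [-0.   0.3  0.6]  rows>= 0.05996306117691856
 shift before turn cm [  1.7  -19.76   7.56]  after turn cm [  1.44 -19.77   7.57]
```

```bash
python3 -m inch '[{"fingers":1,"delta_pos":[0,-5,1.9],"twist":[0,0,0]},{"fingers":1,"delta_pos":[0.5,-5,1.9],"twist":[0,0,0]},{"fingers":1,"delta_pos":[0.5,-5,1.9],"twist":[0,0,0]},{"fingers":1,"delta_pos":[0,-4.8,1.9],"twist":[0,0,0]},{"fingers":1,"delta_pos":[0,0,0],"twist":[0,0,0]}]'
python3 - <<'E'
from h import *
f=snap("wrist",5)
blobs(f,.008,.06,(.526,-.431),.06)
blobs(f,.05,.06,(.526,-.431),.06)
plan(np.array([.54,-.465,.15]),20)
E
```

```text
time: 8.95
tool_pos: [0.5384, -0.4641, 0.1425]
tool_rot: [0.696, -0.122, 0.697, 0.123]
contact_force: [0.0, -0.4, -0.6]
gripper_width: 0.998
px [317. 157.] 1626 mm [ 525.7 -432.7] size [32.1 32.4] ang 65.7 z [0.0193 0.048  0.0557]
px [317. 162.] 672 mm [ 525.8 -432.7] size [21.  20.9] ang 2.9 z [0.0506 0.0543 0.056 ]
t 9.0 tcp [ 0.5376 -0.4629  0.1431] jaw 20.0 x-axis [-0.002  0.002 -1.   ] q6 -1.16
 turn (tool rotvec deg) [-0.  -0.  -0.1]  rows>= 0.01100002546933547
 shift before turn cm [-0.69 -0.28  0.15]  after turn cm [-0.69 -0.28  0.15]
```

View pics/wrist5.png

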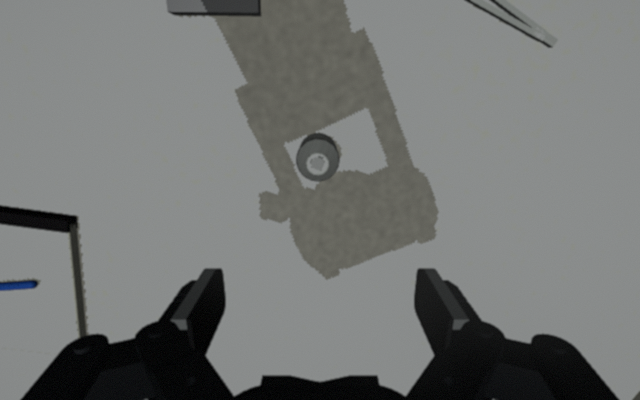

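The objective is at wrist pixel (317,157), world (525.8, −432.7) mm.

```bash
python3 - <<'E'
from h import *
plan(np.array([.5258,-.4327,.014]),20)
E
```

```text
t 9.0 tcp [ 0.5376 -0.4629  0.1431] jaw 20.0 x-axis [-0.002  0.002 -1.   ] q6 -1.16
 turn (tool rotvec deg) [-0.  -0.  -0.1]  rows>= 0.01100002546933547
 shift before turn cm [12.92  3.21 -0.07]  after turn cm [12.91  3.24 -0.08]
```

```bash
python3 -m inch '[{"fingers":0.6,"delta_pos":[0,3.2,-0.1],"twist":[0,0,0]},{"fingers":0.6,"delta_pos":[4,0,0],"twist":[0,0,0]},{"fingers":0.6,"delta_pos":[4,0,0],"twist":[0,0,0]},{"fingers":0.6,"delta_pos":[2,0,0],"twist":[0,0,0]},{"fingers":0.6,"delta_pos":[0,0,0],"twist":[0,0,0]}]'
python3 - <<'E'
from h import *
snap("wrist",6)
plan(np.array([.5258,-.4327,.014]),20)
E
```

```text
time: 9.62
tool_pos: [0.5244, -0.4313, 0.0433]
tool_rot: [0.696, -0.122, 0.697, 0.124]
contact_force: [0.3, 0.3, 0.9]
gripper_width: 0.798
t 9.68 tcp [ 0.5254 -0.4324  0.0453] jaw 20.0 x-axis [ 0. -0. -1.] q6 -1.15
 turn (tool rotvec deg) [-0.  0.  0.]  rows>= 0.001814698658957836
 shift before turn cm [ 3.13 -0.04  0.03]  after turn cm [ 3.13 -0.04  0.03]
```

View pics/wrist6.png

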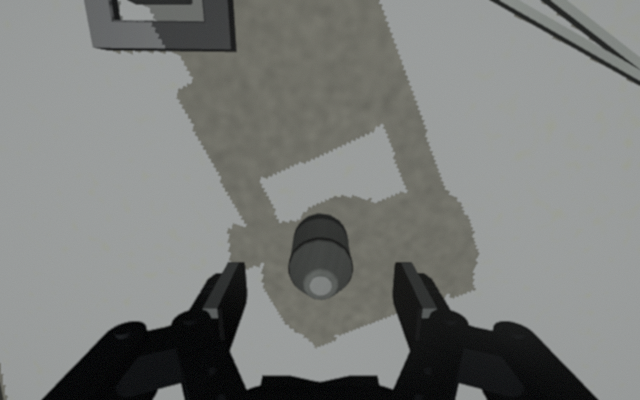

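The objective at (320,260) is centred between the jaws. I'll go down and close.

```bash
python3 -m inch '[{"fingers":0.4,"delta_pos":[2,0,0],"twist":[0,0,0]},{"fingers":0.4,"delta_pos":[1.1,0,0],"twist":[0,0,0]},{"fingers":0.2,"delta_pos":[0,0,0],"twist":[0,0,0]},{"fingers":-0.2,"delta_pos":[0,0,0],"twist":[0,0,0]},{"fingers":-1,"delta_pos":[0,0,0],"twist":[0,0,0]}]'
python3 -m inch '[{"fingers":-1,"delta_pos":[0,0,0],"twist":[0,0,0]},{"fingers":-1,"delta_pos":[0,0,0],"twist":[0,0,0]}]'
```

```text
time: 10.3
tool_pos: [0.526, -0.4331, 0.0147]
tool_rot: [0.697, -0.123, 0.696, 0.122]
contact_force: [0.5, -0.1, -1.3]
gripper_width: 0.35
time: 10.55
tool_pos: [0.526, -0.433, 0.0146]
tool_rot: [0.697, -0.123, 0.696, 0.122]
contact_force: [0.5, -0.3, 1.4]
gripper_width: 0.351
```

```bash
python3 -m inch '[{"fingers":-1,"delta_pos":[-2,0,0],"twist":[0,0,0]},{"fingers":-1,"delta_pos":[-4,0,0],"twist":[0,0,0]},{"fingers":-1,"delta_pos":[-5,0,0],"twist":[0,0,0]},{"fingers":-1,"delta_pos":[0,0,0],"twist":[0,0,0]}]'
python3 - <<'E'
from h import *
f=snap("wrist",7)
plan(np.array([.5042,.3833,.13]),20)
E
```

```text
time: 11.05
tool_pos: [0.5283, -0.4353, 0.1317]
tool_rot: [0.699, -0.126, 0.694, 0.119]
contact_force: [0.1, -0.1, -0.9]
gripper_width: 0.348
t 11.1 tcp [ 0.5269 -0.4339  0.1282] jaw 20.0 x-axis [ 0.004 -0.005 -1.   ] q6 -1.15
 turn (tool rotvec deg) [-0.   0.2  0.3]  rows>= 0.031196430303099227
 shift before turn cm [-0.57 77.58 25.8 ]  after turn cm [-0.18 77.57 25.82]
```

View pics/wrist7.png

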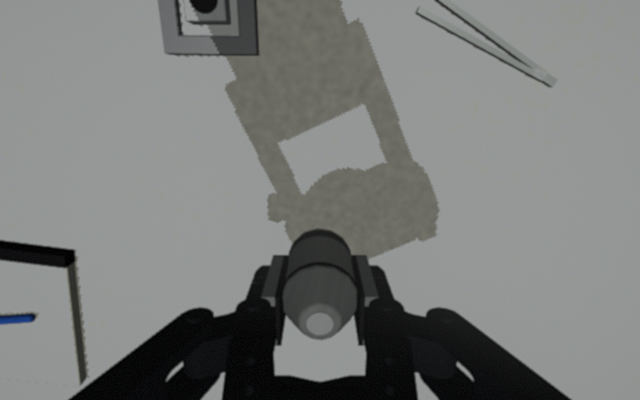

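The objective is held upright. Carrying it to its tray.

```bash
python3 -m inch '[{"fingers":-1,"delta_pos":[0,5.5,1.85],"twist":[0,0,0]},{"fingers":-1,"delta_pos":[0,5.5,1.85],"twist":[0,0,0]},{"fingers":-1,"delta_pos":[0,5.5,1.85],"twist":[0,0,0]},{"fingers":-1,"delta_pos":[0,5.5,1.85],"twist":[0,0,0]},{"fingers":-1,"delta_pos":[0,5.5,1.85],"twist":[0,0,0]}]'
python3 -m inch '[{"fingers":-1,"delta_pos":[0,5.5,1.85],"twist":[0,0,0]},{"fingers":-1,"delta_pos":[0,5.5,1.85],"twist":[0,0,0]},{"fingers":-1,"delta_pos":[0,5.5,1.85],"twist":[0,0,0]},{"fingers":-1,"delta_pos":[0,5.5,1.85],"twist":[0,0,0]},{"fingers":-1,"delta_pos":[0,5.5,1.85],"twist":[0,0,0]}]'
python3 -m inch '[{"fingers":-1,"delta_pos":[0,5.5,1.85],"twist":[0,0,0]},{"fingers":-1,"delta_pos":[0,5.5,1.85],"twist":[0,0,0]},{"fingers":-1,"delta_pos":[0,4,1.2],"twist":[0,0,0]},{"fingers":-1,"delta_pos":[0,0,0],"twist":[0,0,0]}]'
python3 - <<'E'
from h import *
f=snap("wrist",8)
blobs(f,.009,.016,(.5042,.3833),.08)
blobs(f,.03,.045,(.646,.16),.06)
plan(np.array([.5042,.3833,.06]),20)
E
```

```text
time: 11.72
tool_pos: [0.5169, -0.1402, 0.1221]
tool_rot: [0.695, -0.122, 0.697, 0.123]
contact_force: [0.4, -0.2, -1.9]
gripper_width: 0.347
time: 12.35
tool_pos: [0.5098, 0.1492, 0.1222]
tool_rot: [0.695, -0.123, 0.697, 0.123]
contact_force: [1.0, 0.3, -0.8]
gripper_width: 0.35
time: 12.85
tool_pos: [0.5044, 0.3072, 0.122]
tool_rot: [0.695, -0.124, 0.697, 0.124]
contact_force: [-0.2, -0.3, -2.5]
gripper_width: 0.347
px [355. 103.] 6465 mm [504.1 383.4] size [70.3 70.2] ang 68.8 z [0.0114 0.0127 0.0139]
px [423. 391.] 245 mm [651.9 178.7] size [13.6 22.4] ang 31.0 z [0.0319 0.0366 0.0378]
t 12.9 tcp [0.5047 0.3057 0.122 ] jaw 20.1 x-axis [-0.003 -0.002 -1.   ] q6 0.07
 turn (tool rotvec deg) [ 0.1 -0.2  0. ]  rows>= 0.01911751479806809
 shift before turn cm [6.19 7.31 2.64]  after turn cm [6.2  7.31 2.61]
```

View pics/wrist8.png

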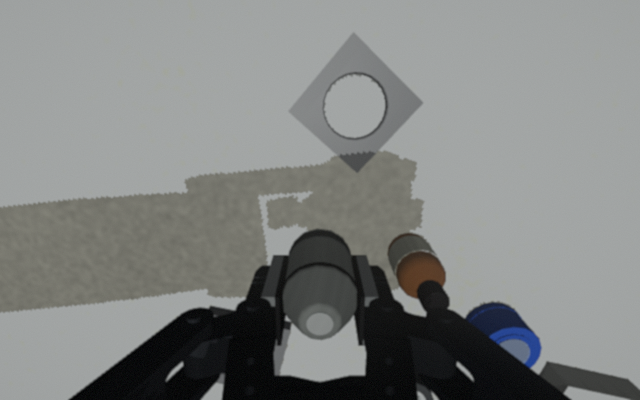

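Tray centre is (504.1, 383.4), recess at (355,105).

```bash
python3 -m inch '[{"fingers":-1,"delta_pos":[0,3.7,1.3],"twist":[0,0,0]},{"fingers":-1,"delta_pos":[0,3.6,1.3],"twist":[0,0,0]},{"fingers":-1,"delta_pos":[3,0,0],"twist":[0,0,0]},{"fingers":-1,"delta_pos":[3,0,0],"twist":[0,0,0]},{"fingers":-1,"delta_pos":[0,0,0],"twist":[0,0,0]}]'
python3 -m inch '[{"fingers":-1,"delta_pos":[1,0,0],"twist":[0,0,0]},{"fingers":-1,"delta_pos":[0,0,0],"twist":[0,0,0]},{"fingers":-1,"delta_pos":[0,0,0],"twist":[0,0,0]}]'
python3 - <<'E'
from h import *
plan(np.array([.5041,.3834,.0195]),20)
f=snap("scene",1)
cv2.imwrite("pics/scene1c.png",cv2.resize(f["pixels"][180:280,390:520],None,fx=6,fy=6,interpolation=2))
E
```

```text
time: 13.52
tool_pos: [0.5032, 0.3798, 0.0596]
tool_rot: [0.694, -0.123, 0.699, 0.121]
contact_force: [-0.1, -0.2, -1.3]
gripper_width: 0.351
time: 13.9
tool_pos: [0.5064, 0.3829, 0.0549]
tool_rot: [0.697, -0.122, 0.696, 0.123]
contact_force: [0.1, 0.5, -1.5]
gripper_width: 0.351
t 13.9 tcp [0.5064 0.3829 0.0549] jaw 20.0 x-axis [ 0.001  0.001 -1.   ] q6 0.18
 turn (tool rotvec deg) [-0.   0.1 -0. ]  rows>= 0.00876041873740955
 shift before turn cm [ 3.54  0.13 -0.2 ]  after turn cm [ 3.54  0.13 -0.2 ]
```

View pics/scene1c.png

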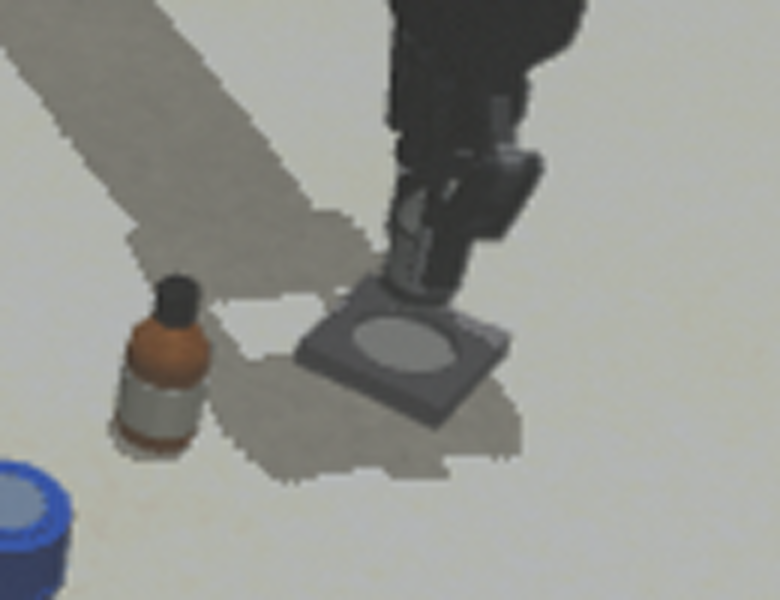

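```bash
python3 -m inch '[{"fingers":-1,"delta_pos":[0,0.1,-0.2],"twist":[0,0,0]},{"fingers":-1,"delta_pos":[1.2,0,0],"twist":[0,0,0]},{"fingers":-1,"delta_pos":[0.8,0,0],"twist":[0,0,0]},{"fingers":-1,"delta_pos":[0,0,0],"twist":[0,0,0]},{"fingers":-1,"delta_pos":[0,0,0],"twist":[0,0,0]}]'
python3 - <<'E'
from h import *
plan(np.array([.5041,.3834,.0196]),20)
E
```

```text
time: 14.58
tool_pos: [0.5035, 0.383, 0.0337]
tool_rot: [0.696, -0.123, 0.696, 0.123]
contact_force: [-0.6, 0.1, -1.5]
gripper_width: 0.351
t 14.57 tcp [0.5035 0.383  0.0337] jaw 20.0 x-axis [-0. -0. -1.] q6 0.18
 turn (tool rotvec deg) [-0. -0.  0.]  rows>= 0.0018855348134405741
 shift before turn cm [1.41 0.02 0.07]  after turn cm [1.41 0.02 0.07]
```

```bash
python3 -m inch '[{"fingers":-1,"delta_pos":[0.7,0,0.05],"twist":[0,0,0]},{"fingers":-1,"delta_pos":[0.4,0,0],"twist":[0,0,0]},{"fingers":-1,"delta_pos":[0.2,0,0],"twist":[0,0,0]},{"fingers":-1,"delta_pos":[0,0,0],"twist":[0,0,0]},{"fingers":-1,"delta_pos":[0,0,0],"twist":[0,0,0]}]'
```

```text
time: 15.2
tool_pos: [0.5041, 0.3832, 0.021]
tool_rot: [0.696, -0.123, 0.696, 0.123]
contact_force: [0.9, 0.9, -1.3]
gripper_width: 0.353
```

```bash
python3 -m inch '[{"fingers":-1,"delta_pos":[0.1,0,0],"twist":[0,0,0]},{"fingers":-1,"delta_pos":[0.05,0,0],"twist":[0,0,0]},{"fingers":-1,"delta_pos":[0,0,0],"twist":[0,0,0]}]'
```

```text
time: 15.58
tool_pos: [0.5041, 0.3832, 0.0196]
tool_rot: [0.696, -0.123, 0.696, 0.123]
contact_force: [0.5, -0.7, -0.7]
gripper_width: 0.353
```

```bash
python3 -m inch '[{"fingers":-1,"delta_pos":[0.06,0,0],"twist":[0,0,0]},{"fingers":-1,"delta_pos":[0,0,0],"twist":[0,0,0]}]'
```

```text
time: 15.82
tool_pos: [0.5041, 0.3832, 0.0195]
tool_rot: [0.696, -0.123, 0.696, 0.123]
contact_force: [-3.4, -2.0, 5.3]
gripper_width: 0.352
```

Contact at 5 N: it is on the floor. Release and retreat.

```bash
python3 -m inch '[{"fingers":0.1,"delta_pos":[-0.05,0,0],"twist":[0,0,0]},{"fingers":0.3,"delta_pos":[0,0,0],"twist":[0,0,0]},{"fingers":0.3,"delta_pos":[-2,0,0],"twist":[0,0,0]},{"fingers":0.3,"delta_pos":[-5,0,0],"twist":[0,0,0]},{"fingers":1,"delta_pos":[-5,0,0],"twist":[0,0,0]}]'
python3 - <<'E'
from h import *
f=snap("scene",2)
blobs(f,.02,.08,(.5041,.3834),.05)
f=snap("wrist",9)
blobs(f,.02,.08,(.5041,.3834),.05);blobs(f,.055,.08,(.5041,.3834),.05,5)
plan(np.array([.62,.10,.15]),-35)
plan(np.array([.62,.10,.15]),20)
E
```

```text
time: 16.45
tool_pos: [0.504, 0.3831, 0.1416]
tool_rot: [0.697, -0.123, 0.696, 0.123]
contact_force: [0.7, 0.3, 0.1]
gripper_width: 0.839
px [459. 230.] 186 mm [510.1 382.5] size [31.  26.6] ang 63.6 z [0.0222 0.0439 0.0602]
px [312. 199.] 1483 mm [504.4 383.7] size [31.9 32.1] ang 18.4 z [0.0274 0.0521 0.0605]
px [312. 207.] 567 mm [504.4 383.5] size [21.  20.8] ang 5.0 z [0.0556 0.0593 0.0608]
t 16.55 tcp [0.5083 0.3857 0.1492] jaw 20.0 x-axis [ 0.013  0.008 -1.   ] q6 0.18
 turn (tool rotvec deg) [55.   0.7 -0.6]  rows>= 5.138770683780532
 shift before turn cm [ -0.15 -30.67   0.73]  after turn cm [ -0.08 -17.    25.54]
t 16.55 tcp [0.5083 0.3857 0.1492] jaw 20.0 x-axis [ 0.013  0.008 -1.   ] q6 0.18
 turn (tool rotvec deg) [-0.   0.9 -0.2]  rows>= 0.08125136526509207
 shift before turn cm [ -0.15 -30.67   0.73]  after turn cm [ -0.08 -30.67   0.72]
```

View pics/wrist9.png

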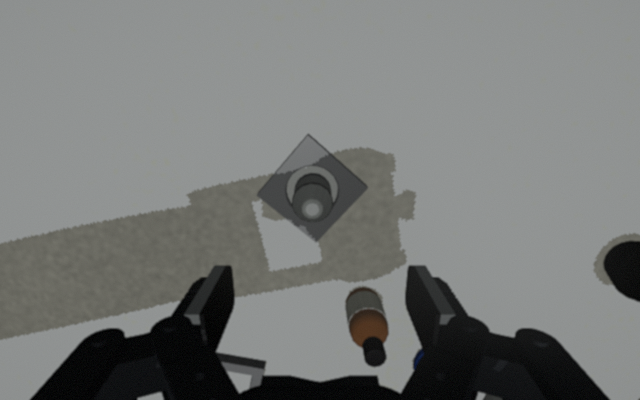

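The objective is upright and centred in its recess: (504.4, 383.6), top at 60 mm. Condenser next: the dark puck, not the blue one.

```bash
python3 -m inch '[{"fingers":1,"delta_pos":[0,-6,0.5],"twist":[0,0,0]},{"fingers":1,"delta_pos":[0,-6,0.5],"twist":[0,0,0]},{"fingers":1,"delta_pos":[0,-6,0.5],"twist":[0,0,0]},{"fingers":1,"delta_pos":[0,-6,1],"twist":[0,0,0]},{"fingers":1,"delta_pos":[0,-5.5,1],"twist":[0,0,0]}]'
python3 -m inch '[{"fingers":1,"delta_pos":[0,0,0],"twist":[0,0,0]},{"fingers":1,"delta_pos":[0,0,0],"twist":[0,0,0]}]'
python3 - <<'E'
from h import *
f=snap("wrist",10)
blobs(f,.03,.045,(.645,.16),.06);blobs(f,.03,.045,(.703,.244),.06)
plan(np.array([.645,.16,.012]),20)
E
```

```text
time: 17.18
tool_pos: [0.6387, 0.1159, 0.1403]
tool_rot: [0.697, -0.123, 0.696, 0.123]
contact_force: [-0.4, 0.0, 0.5]
gripper_width: 1.004
time: 17.42
tool_pos: [0.6376, 0.118, 0.1395]
tool_rot: [0.696, -0.122, 0.696, 0.123]
contact_force: [-0.2, 0.2, -0.4]
gripper_width: 1.001
px [342. 155.] 3991 mm [641.  158.1] size [52.9 53. ] ang 60.6 z [0.0357 0.0374 0.0389]
px [465.  71.] 5166 mm [700.8 241.7] size [53.4 52.9] ang 19.6 z [0.0353 0.0372 0.0388]
t 17.48 tcp [0.6373 0.1187 0.1394] jaw 20.0 x-axis [-0.  0. -1.] q6 -0.28
 turn (tool rotvec deg) [ 0.  0. -0.]  rows>= 0.002108391631443853
 shift before turn cm [12.75  3.61  2.14]  after turn cm [12.74  3.62  2.14]
```

View pics/wrist10.png

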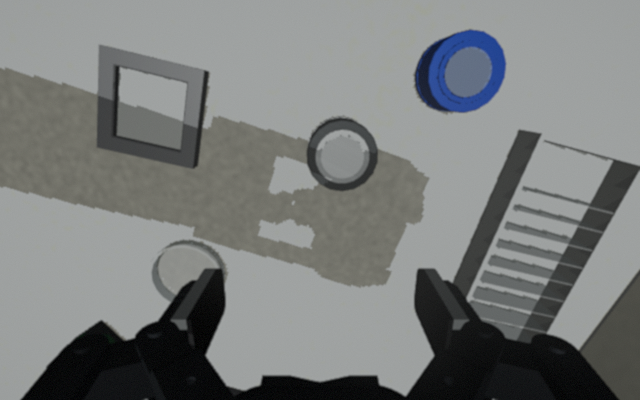

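The dark condenser is at (342,155), with its glass top visible; the blue look-alike is at (463,70). Confirmed, so I'll go to the dark one.

```bash
python3 -m inch '[{"fingers":1,"delta_pos":[0,3.6,1.7],"twist":[0,0,0]},{"fingers":1,"delta_pos":[3.5,0,0],"twist":[0,0,0]},{"fingers":1,"delta_pos":[3.5,0,0],"twist":[0,0,0]},{"fingers":1,"delta_pos":[0,0,0],"twist":[0,0,0]},{"fingers":1,"delta_pos":[0,0,0],"twist":[0,0,0]}]'
python3 - <<'E'
from h import *
f=snap("wrist",11)
plan(np.array([.641,.1581,.010]),20)
E
```

```text
time: 18.1
tool_pos: [0.6418, 0.1585, 0.0707]
tool_rot: [0.697, -0.123, 0.696, 0.123]
contact_force: [-0.4, -0.5, 1.1]
gripper_width: 1.001
t 18.15 tcp [0.6424 0.1583 0.0715] jaw 20.0 x-axis [ 0.003  0.    -1.   ] q6 -0.22
 turn (tool rotvec deg) [0.  0.2 0. ]  rows>= 0.017071130283514632
 shift before turn cm [ 6.15  0.04 -0.16]  after turn cm [ 6.15  0.03 -0.14]
```

View pics/wrist11.png

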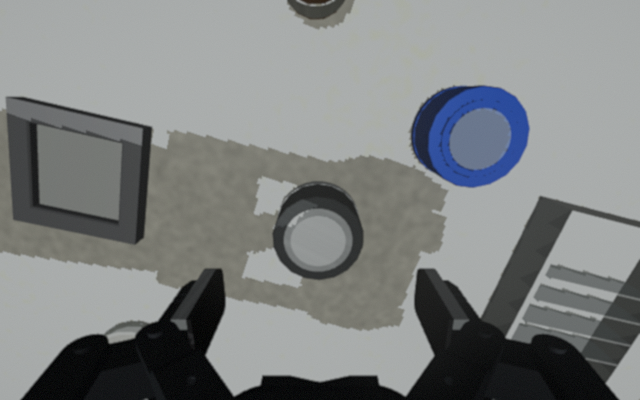

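The condenser at (318,232) is centred between the jaws, and the blue puck is clear. Descending.

```bash
python3 -m inch '[{"fingers":1,"delta_pos":[2.5,0,-0.1],"twist":[0,0,0]},{"fingers":1,"delta_pos":[2.5,0,0],"twist":[0,0,0]},{"fingers":1,"delta_pos":[1,0,0],"twist":[0,0,0]},{"fingers":1,"delta_pos":[0,0,0],"twist":[0,0,0]},{"fingers":1,"delta_pos":[0,0,0],"twist":[0,0,0]}]'
python3 - <<'E'
from h import *
plan(np.array([.641,.1581,.010]),20)
E
```

```text
time: 18.77
tool_pos: [0.6417, 0.1573, 0.0111]
tool_rot: [0.697, -0.123, 0.695, 0.123]
contact_force: [0.5, 0.5, -0.4]
gripper_width: 1.002
t 18.77 tcp [0.6417 0.1573 0.0111] jaw 20.0 x-axis [ 0.003  0.    -1.   ] q6 -0.22
 turn (tool rotvec deg) [-0.   0.2  0. ]  rows>= 0.014575108478551915
 shift before turn cm [ 0.11  0.09 -0.04]  after turn cm [ 0.11  0.09 -0.04]
```

```bash
python3 -m inch '[{"fingers":0.6,"delta_pos":[0.1,0.1,0],"twist":[0,0,0]},{"fingers":0.4,"delta_pos":[0,0,0],"twist":[0,0,0]},{"fingers":0.2,"delta_pos":[0,0,0],"twist":[0,0,0]},{"fingers":-0.2,"delta_pos":[0,0,0],"twist":[0,0,0]},{"fingers":-1,"delta_pos":[0,0,0],"twist":[0,0,0]}]'
python3 -m inch '[{"fingers":-1,"delta_pos":[0,0,0],"twist":[0,0,0]},{"fingers":-1,"delta_pos":[0,0,0],"twist":[0,0,0]}]'
```

```text
time: 19.4
tool_pos: [0.6407, 0.1582, 0.0092]
tool_rot: [0.697, -0.123, 0.696, 0.123]
contact_force: [-0.2, 0.5, 5.0]
gripper_width: 0.614
time: 19.65
tool_pos: [0.6407, 0.1582, 0.0091]
tool_rot: [0.697, -0.123, 0.696, 0.123]
contact_force: [-0.8, 1.6, 4.8]
gripper_width: 0.614
```

```bash
python3 -m inch '[{"fingers":-1,"delta_pos":[-1,0,0],"twist":[0,0,0]},{"fingers":-1,"delta_pos":[-4,0,0],"twist":[0,0,0]},{"fingers":-1,"delta_pos":[-4,0,0],"twist":[0,0,0]},{"fingers":-1,"delta_pos":[0,0,0],"twist":[0,0,0]}]'
python3 - <<'E'
from h import *
f=snap("wrist",12)
plan(np.array([.657,-.172,.10]),20)
plan(np.array([.660,-.12,.10]),20)
E
```

```text
time: 20.15
tool_pos: [0.6427, 0.1584, 0.1025]
tool_rot: [0.699, -0.123, 0.694, 0.123]
contact_force: [0.5, -0.4, -1.8]
gripper_width: 0.61
t 20.2 tcp [0.6408 0.1582 0.0996] jaw 20.0 x-axis [ 0.003  0.    -1.   ] q6 -0.22
 turn (tool rotvec deg) [-0.   0.2  0. ]  rows>= 0.014076217805254119
 shift before turn cm [ -0.05 -31.58  -9.76]  after turn cm [ -0.04 -31.58  -9.77]
t 20.2 tcp [0.6408 0.1582 0.0996] jaw 20.0 x-axis [ 0.003  0.    -1.   ] q6 -0.22
 turn (tool rotvec deg) [-0.   0.2  0. ]  rows>= 0.014076217805254119
 shift before turn cm [ -0.05 -26.8   -7.7 ]  after turn cm [ -0.04 -26.79  -7.71]
```

View pics/wrist12.png

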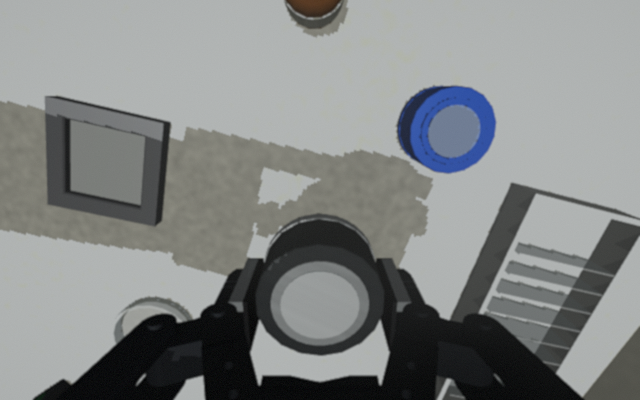

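```bash
python3 -m inch '[{"fingers":-1,"delta_pos":[0,-5.3,-1.6],"twist":[0,0,0]},{"fingers":-1,"delta_pos":[0,-5.3,-1.6],"twist":[0,0,0]},{"fingers":-1,"delta_pos":[0,-5.3,-1.6],"twist":[0,0,0]},{"fingers":-1,"delta_pos":[0,-5.3,-1.6],"twist":[0,0,0]},{"fingers":-1,"delta_pos":[0,-5.3,-1.6],"twist":[0,0,0]}]'
python3 -m inch '[{"fingers":-1,"delta_pos":[0,-5.1,-1.7],"twist":[0,0,0]},{"fingers":-1,"delta_pos":[0,0,0],"twist":[0,0,0]},{"fingers":-1,"delta_pos":[0,0,0],"twist":[0,0,0]}]'
python3 - <<'E'
from h import *
f=snap("wrist",13)
plan(np.array([.6573,-.172,.05]),20)
P=cloud(f);z=P[...,2]
m=(f["range_z"]>0)&(z>.0095)&(z<.016)&(np.hypot(P[...,0]-.657,P[...,1]+.172)<.08)
q=P[m]
print("tray extents x,y",np.round(np.percentile(q[:,0],[.5,99.5])*1000),np.round(np.percentile(q[:,1],[.5,99.5])*1000))
E
```

```text
time: 20.82
tool_pos: [0.6534, -0.1195, 0.0948]
tool_rot: [0.695, -0.122, 0.698, 0.124]
contact_force: [0.9, 0.4, -1.1]
gripper_width: 0.61
time: 21.2
tool_pos: [0.6554, -0.1714, 0.0955]
tool_rot: [0.695, -0.121, 0.698, 0.123]
contact_force: [-0.2, -0.4, -1.5]
gripper_width: 0.617
t 21.25 tcp [ 0.6557 -0.1708  0.096 ] jaw 20.0 x-axis [-0.003  0.002 -1.   ] q6 -0.71
 turn (tool rotvec deg) [ 0.  -0.1 -0.2]  rows>= 0.014272959342250932
 shift before turn cm [ 4.6  -0.18  0.12]  after turn cm [ 4.6  -0.16  0.11]
tray extents x,y [612. 704.] [-217. -126.]
```

View pics/wrist13.png

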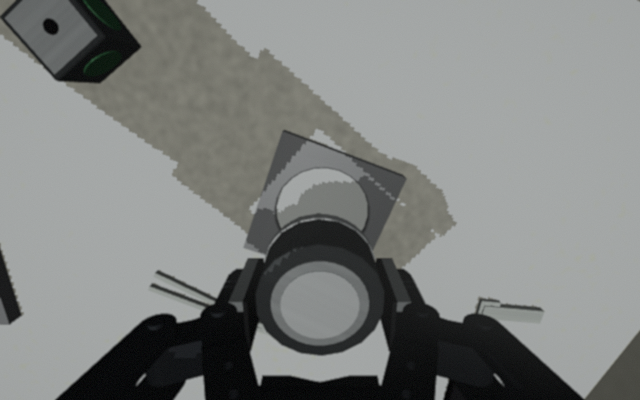

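```bash
python3 -m inch '[{"fingers":-1,"delta_pos":[2,-0.1,0.1],"twist":[0,0,0]},{"fingers":-1,"delta_pos":[2.5,0,0],"twist":[0,0,0]},{"fingers":-1,"delta_pos":[1.2,0,0],"twist":[0,0,0]},{"fingers":-1,"delta_pos":[0,0,0],"twist":[0,0,0]},{"fingers":-1,"delta_pos":[0,0,0],"twist":[0,0,0]}]'
python3 - <<'E'
from h import *
plan(np.array([.6577,-.172,.0145]),20)
E
```

```text
time: 21.88
tool_pos: [0.6588, -0.1726, 0.042]
tool_rot: [0.697, -0.123, 0.696, 0.123]
contact_force: [0.1, -0.1, -1.6]
gripper_width: 0.611
t 21.88 tcp [ 0.6588 -0.1726  0.042 ] jaw 20.0 x-axis [ 0.001 -0.001 -1.   ] q6 -0.71
 turn (tool rotvec deg) [0.  0.1 0.1]  rows>= 0.005603574571680884
 shift before turn cm [ 2.75  0.1  -0.09]  after turn cm [ 2.75  0.09 -0.09]
```

```bash
python3 -m inch '[{"fingers":-1,"delta_pos":[1.2,0.05,-0.1],"twist":[0,0,0]},{"fingers":-1,"delta_pos":[0.6,0,0],"twist":[0,0,0]},{"fingers":-1,"delta_pos":[0.4,0,0],"twist":[0,0,0]},{"fingers":-1,"delta_pos":[0,0,0],"twist":[0,0,0]},{"fingers":-1,"delta_pos":[0,0,0],"twist":[0,0,0]}]'
python3 - <<'E'
from h import *
plan(np.array([.6577,-.172,.0145]),20)
E
```

```text
time: 22.5
tool_pos: [0.6573, -0.1726, 0.0195]
tool_rot: [0.697, -0.123, 0.696, 0.123]
contact_force: [0.3, 0.4, -2.4]
gripper_width: 0.612
t 22.5 tcp [ 0.6573 -0.1726  0.0195] jaw 20.0 x-axis [ 0. -0. -1.] q6 -0.71
 turn (tool rotvec deg) [-0.  0.  0.]  rows>= 0.0019043418265464677
 shift before turn cm [0.5  0.04 0.06]  after turn cm [0.5  0.04 0.06]
```

```bash
python3 -m inch '[{"fingers":-1,"delta_pos":[0.2,0.05,0.05],"twist":[0,0,0]},{"fingers":-1,"delta_pos":[0.15,0,0],"twist":[0,0,0]},{"fingers":-1,"delta_pos":[0.1,0,0],"twist":[0,0,0]},{"fingers":-1,"delta_pos":[0,0,0],"twist":[0,0,0]},{"fingers":-1,"delta_pos":[0,0,0],"twist":[0,0,0]}]'
```

```text
time: 23.12
tool_pos: [0.6574, -0.1719, 0.0148]
tool_rot: [0.696, -0.123, 0.696, 0.123]
contact_force: [-0.5, 0.0, -1.7]
gripper_width: 0.614
```

```bash
python3 -m inch '[{"fingers":-1,"delta_pos":[0.05,0,0],"twist":[0,0,0]},{"fingers":-1,"delta_pos":[0,0,0],"twist":[0,0,0]}]'
```

```text
time: 23.38
tool_pos: [0.6574, -0.1719, 0.0143]
tool_rot: [0.696, -0.123, 0.696, 0.123]
contact_force: [-0.0, -0.3, -1.5]
gripper_width: 0.613
```

```bash
python3 -m inch '[{"fingers":-1,"delta_pos":[0.05,0,0],"twist":[0,0,0]},{"fingers":-1,"delta_pos":[0,0,0],"twist":[0,0,0]}]'
```

```text
time: 23.62
tool_pos: [0.6575, -0.1719, 0.0142]
tool_rot: [0.696, -0.123, 0.696, 0.123]
contact_force: [-2.2, 0.4, 1.0]
gripper_width: 0.614
```

Touching the floor. I'll open and retreat.

```bash
python3 -m inch '[{"fingers":0.6,"delta_pos":[0,0,0],"twist":[0,0,0]},{"fingers":0.9,"delta_pos":[0,0,0],"twist":[0,0,0]},{"fingers":0.9,"delta_pos":[0,0,0],"twist":[0,0,0]},{"fingers":0.9,"delta_pos":[-2,0,0],"twist":[0,0,0]},{"fingers":0.9,"delta_pos":[-5,0,0],"twist":[0,0,0]}]'
python3 -m inch '[{"fingers":0.9,"delta_pos":[-5,0,0],"twist":[0,0,0]},{"fingers":0.9,"delta_pos":[0,0,0],"twist":[0,0,0]}]'
python3 - <<'E'
from h import *
f=snap("wrist",14)
blobs(f,.03,.06,(.6577,-.172),.06)
blobs(f,.03,.06,(.481,-.112),.06)
plan(np.array([.481,-.112,.10]),54.4)
plan(np.array([.481,-.112,.10]),-35.6)
E
```

```text
time: 24.25
tool_pos: [0.6553, -0.1711, 0.0822]
tool_rot: [0.695, -0.122, 0.698, 0.124]
contact_force: [0.4, -0.1, 0.4]
gripper_width: 0.949
time: 24.5
tool_pos: [0.6614, -0.1733, 0.1426]
tool_rot: [0.7, -0.125, 0.692, 0.12]
contact_force: [0.6, 0.9, 0.6]
gripper_width: 0.949
px [314. 197.] 3704 mm [ 658.1 -172. ] size [53.3 53.2] ang 11.1 z [0.0402 0.0423 0.0438]
px [96. 34.] 4441 mm [ 482.  -112.1] size [41.2 40.9] ang 54.4 z [0.0331 0.0411 0.0425]
t 24.55 tcp [ 0.6596 -0.1727  0.139 ] jaw 20.0 x-axis [ 0.007 -0.003 -1.   ] q6 -0.71
 turn (tool rotvec deg) [-34.4   0.2   0.4]  rows>= 3.2162182097015664
 shift before turn cm [  3.75  11.83 -14.74]  after turn cm [ 3.9  18.06 -5.47]
t 24.55 tcp [ 0.6596 -0.1727  0.139 ] jaw 20.0 x-axis [ 0.007 -0.003 -1.   ] q6 -0.71
 turn (tool rotvec deg) [55.6  0.5  0.1]  rows>= 5.194951328128806
 shift before turn cm [  3.75  11.83 -14.74]  after turn cm [  3.9   -5.47 -18.06]
```

View pics/wrist14.png

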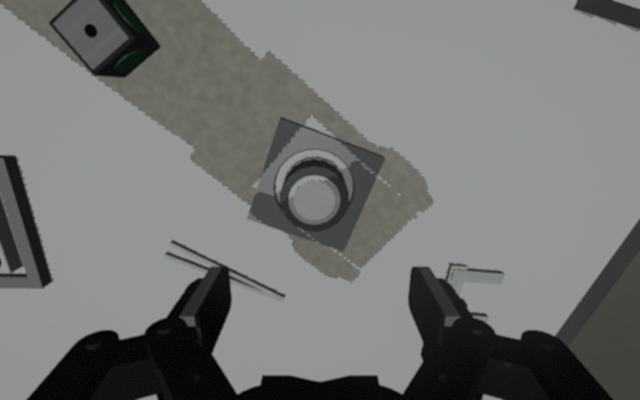

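The condenser is centred in its recess at (658.1, −172.0), top at 42 mm. Cube last.

```bash
python3 -m inch '[{"fingers":0.8,"delta_pos":[0,0,0],"twist":[-8.6,0,0]},{"fingers":0.8,"delta_pos":[0,0,0],"twist":[-8.6,0,0]},{"fingers":0.8,"delta_pos":[0,0,0],"twist":[-8.6,0,0]},{"fingers":0.8,"delta_pos":[0,0,0],"twist":[-8.6,0,0]},{"fingers":0.8,"delta_pos":[0,5,-1.8],"twist":[0,0,0]}]'
python3 -m inch '[{"fingers":0.8,"delta_pos":[0,5,-1.8],"twist":[0,0,0]},{"fingers":0.8,"delta_pos":[0,4.5,-1.8],"twist":[0,0,0]},{"fingers":0.8,"delta_pos":[0,0,0],"twist":[0,0,0]},{"fingers":0.8,"delta_pos":[0,0,0],"twist":[0,0,0]}]'
python3 - <<'E'
from h import *
f=snap("wrist",15)
blobs(f,.036,.06,(.481,-.112),.06)
plan(np.array([.4815,-.112,.07]),54.4)
E
```

```text
time: 25.18
tool_pos: [0.6063, -0.1576, 0.1315]
tool_rot: [0.628, -0.323, 0.629, 0.324]
contact_force: [-0.7, 0.4, 1.6]
gripper_width: 0.904
time: 25.68
tool_pos: [0.5083, -0.1314, 0.1336]
tool_rot: [0.629, -0.323, 0.629, 0.323]
contact_force: [0.1, -1.0, -0.0]
gripper_width: 0.9
px [320. 162.] 3020 mm [ 481.3 -112. ] size [40.1 40. ] ang 54.8 z [0.0397 0.0412 0.0423]
t 25.73 tcp [ 0.509  -0.1317  0.1341] jaw 54.4 x-axis [ 0.001 -0.    -1.   ] q6 -1.34
 turn (tool rotvec deg) [-0.   0.   0.1]  rows>= 0.004942729038421316
 shift before turn cm [ 6.41  3.38 -0.  ]  after turn cm [6.41 3.38 0.  ]
```

View pics/wrist15.png

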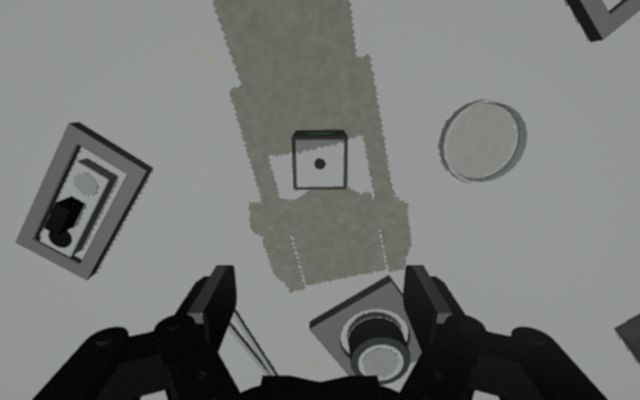

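The cube's top at (320,160) is square to the jaws, and the slider is neat in its tray at left. Going down.

```bash
python3 -m inch '[{"fingers":0.8,"delta_pos":[0,3.4,0],"twist":[0,0,0]},{"fingers":0.8,"delta_pos":[3,0,0],"twist":[0,0,0]},{"fingers":0.8,"delta_pos":[3.4,0,0],"twist":[0,0,0]},{"fingers":0.8,"delta_pos":[0,0,0],"twist":[0,0,0]},{"fingers":0.8,"delta_pos":[0,0,0],"twist":[0,0,0]}]'
python3 - <<'E'
from h import *
f=snap("wrist",16)
plan(np.array([.4813,-.112,.012]),54.6)
E
```

```text
time: 26.35
tool_pos: [0.4818, -0.1121, 0.071]
tool_rot: [0.629, -0.324, 0.629, 0.323]
contact_force: [-0.0, -0.8, 1.2]
gripper_width: 0.902
t 26.4 tcp [ 0.4821 -0.1122  0.0715] jaw 54.4 x-axis [ 0.003 -0.001 -1.   ] q6 -1.33
 turn (tool rotvec deg) [-0.2  0.   0.2]  rows>= 0.020462861444428642
 shift before turn cm [ 5.95  0.09 -0.04]  after turn cm [ 5.95  0.08 -0.03]
```

View pics/wrist16.png

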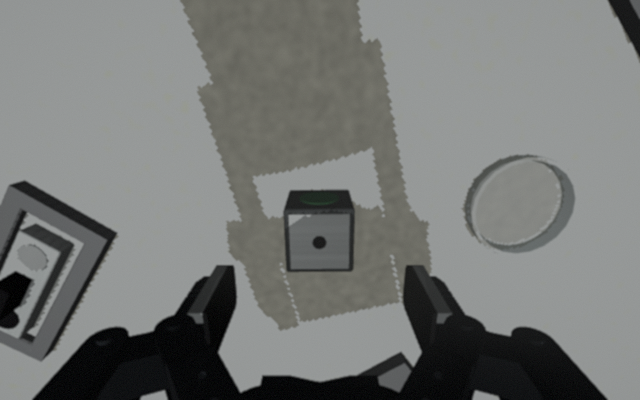

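```bash
python3 -m inch '[{"fingers":0.7,"delta_pos":[2.5,0,0],"twist":[0,0,0]},{"fingers":0.7,"delta_pos":[2.2,0,0],"twist":[0,0,0]},{"fingers":0.6,"delta_pos":[1.1,0,0],"twist":[0,0,0]},{"fingers":0.4,"delta_pos":[0,0,0],"twist":[0,0,0]},{"fingers":0.2,"delta_pos":[0,0,0],"twist":[0,0,0]}]'
python3 -m inch '[{"fingers":0,"delta_pos":[0,0,0],"twist":[0,0,0]},{"fingers":-0.3,"delta_pos":[0,0,0],"twist":[0,0,0]},{"fingers":-1,"delta_pos":[0,0,0],"twist":[0,0,0]},{"fingers":-1,"delta_pos":[0,0,0],"twist":[0,0,0]}]'
python3 -m inch '[{"fingers":-1,"delta_pos":[-1,0,0],"twist":[0,0,0]},{"fingers":-1,"delta_pos":[-4,0,0],"twist":[0,0,0]},{"fingers":-1,"delta_pos":[-4,0,0],"twist":[0,0,0]},{"fingers":-1,"delta_pos":[0,0,0],"twist":[0,0,0]}]'
python3 - <<'E'
from h import *
f=snap("wrist",17)
plan(np.array([.488,.06,.10]),7.3)
plan(np.array([.488,.06,.10]),97.3)
E
```

```text
time: 27.02
tool_pos: [0.4815, -0.1119, 0.013]
tool_rot: [0.629, -0.324, 0.628, 0.323]
contact_force: [1.3, 0.4, 0.4]
gripper_width: 0.6
time: 27.52
tool_pos: [0.4815, -0.1119, 0.013]
tool_rot: [0.629, -0.324, 0.628, 0.323]
contact_force: [0.7, 0.5, 5.7]
gripper_width: 0.455
time: 28.02
tool_pos: [0.4827, -0.1124, 0.1057]
tool_rot: [0.631, -0.325, 0.627, 0.321]
contact_force: [0.3, 0.5, -1.6]
gripper_width: 0.456
t 28.07 tcp [ 0.4812 -0.1118  0.1032] jaw 54.4 x-axis [ 0.003 -0.001 -1.   ] q6 -1.33
 turn (tool rotvec deg) [47.1  0.1  0.1]  rows>= 4.400233637348518
 shift before turn cm [ 0.31  9.45 14.36]  after turn cm [ 0.32 16.95  2.86]
t 28.07 tcp [ 0.4812 -0.1118  0.1032] jaw 54.4 x-axis [ 0.003 -0.001 -1.   ] q6 -1.33
 turn (tool rotvec deg) [-42.9  -0.    0.2]  rows>= 4.010975219886365
 shift before turn cm [ 0.31  9.45 14.36]  after turn cm [ 0.32 -2.86 16.95]
```

View pics/wrist17.png

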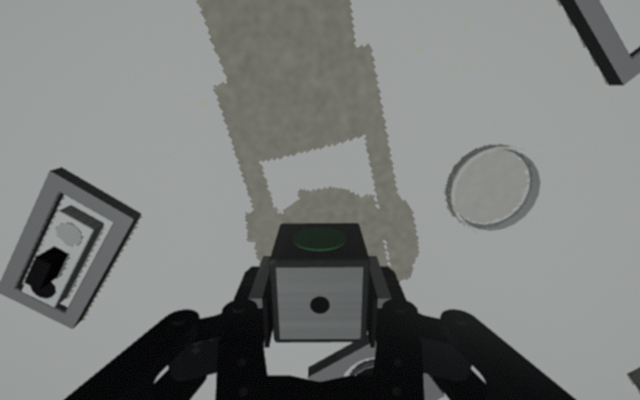

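The cube is held. Turn +47° and move towards its tray.

```bash
python3 -m inch '[{"fingers":-1,"delta_pos":[0,0,0],"twist":[9.4,0,0]},{"fingers":-1,"delta_pos":[0,0,0],"twist":[9.4,0,0]},{"fingers":-1,"delta_pos":[0,0,0],"twist":[9.4,0,0]},{"fingers":-1,"delta_pos":[0,0,0],"twist":[9.4,0,0]},{"fingers":-1,"delta_pos":[0,0,0],"twist":[9.5,0,0]}]'
python3 -m inch '[{"fingers":-1,"delta_pos":[0,5.6,1],"twist":[0,0,0]},{"fingers":-1,"delta_pos":[0,5.6,0.9],"twist":[0,0,0]},{"fingers":-1,"delta_pos":[0,5.6,0.9],"twist":[0,0,0]},{"fingers":-1,"delta_pos":[0,0,0],"twist":[0,0,0]},{"fingers":-1,"delta_pos":[0,0,0],"twist":[0,0,0]}]'
python3 - <<'E'
from h import *
f=snap("wrist",18)
blobs(f,.009,.016,(.488,.138),.07)
for k in("scene","side"):blobs(load(k),.009,.016,(.488,.138),.07)
plan(np.array([.488,.138,.06]),7.3)
E
```

```text
time: 28.7
tool_pos: [0.4787, -0.1108, 0.0992]
tool_rot: [0.704, -0.042, 0.707, 0.044]
contact_force: [-0.7, -0.1, -1.0]
gripper_width: 0.456
time: 29.32
tool_pos: [0.4857, 0.0586, 0.1001]
tool_rot: [0.705, -0.045, 0.707, 0.045]
contact_force: [0.4, -1.0, -1.1]
gripper_width: 0.454
px [339.  93.] 7847 mm [488.4 136.9] size [78.3 78.4] ang 6.8 z [0.0114 0.0127 0.0138]
px [371. 215.] 262 mm [489.8 137.9] size [83.5 78.1] ang 6.8 z [0.0097 0.0124 0.0145]
px [268. 197.] 288 mm [486.3 136.9] size [81.4 80.5] ang 5.6 z [0.0096 0.0125 0.0147]
t 29.38 tcp [0.486  0.058  0.1004] jaw 7.2 x-axis [-0.003 -0.    -1.   ] q6 -0.16
 turn (tool rotvec deg) [-0.1 -0.1 -0. ]  rows>= 0.013784252590406606
 shift before turn cm [4.04 7.91 1.22]  after turn cm [4.04 7.91 1.22]
```

View pics/wrist18.png

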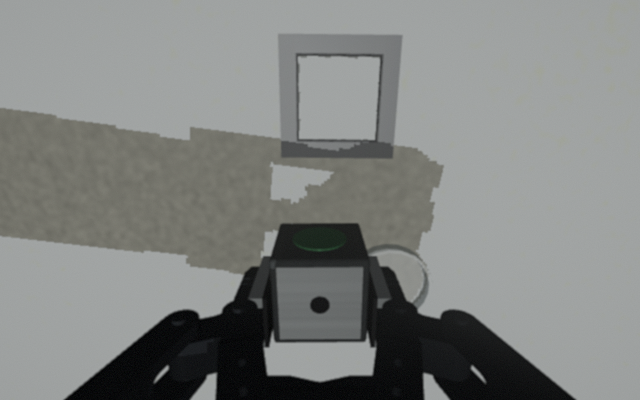

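```bash
python3 -m inch '[{"fingers":-1,"delta_pos":[0,4,0.65],"twist":[0,0,0]},{"fingers":-1,"delta_pos":[0,3.8,0.6],"twist":[0,0,0]},{"fingers":-1,"delta_pos":[2.5,0,0],"twist":[0,0,0]},{"fingers":-1,"delta_pos":[3,0,0],"twist":[0,0,0]},{"fingers":-1,"delta_pos":[0,0,0],"twist":[0,0,0]}]'
python3 -m inch '[{"fingers":-1,"delta_pos":[0,0,0],"twist":[0,0,0]}]'
python3 - <<'E'
from h import *
plan(np.array([.4884,.1369,.0182]),6.9)
E
```

```text
time: 30.0
tool_pos: [0.4869, 0.136, 0.0437]
tool_rot: [0.703, -0.044, 0.708, 0.044]
contact_force: [-0.5, 0.8, -1.5]
gripper_width: 0.459
time: 30.12
tool_pos: [0.4901, 0.1368, 0.0474]
tool_rot: [0.706, -0.044, 0.705, 0.044]
contact_force: [-0.4, 1.3, -0.3]
gripper_width: 0.46
t 30.12 tcp [0.4901 0.1368 0.0474] jaw 7.2 x-axis [ 0.001 -0.    -1.   ] q6 0.0
 turn (tool rotvec deg) [0.3 0.  0. ]  rows>= 0.026573061613531294
 shift before turn cm [ 2.92  0.03 -0.17]  after turn cm [ 2.92  0.03 -0.16]
```

```bash
python3 -m inch '[{"fingers":-1,"delta_pos":[1.2,0,-0.1],"twist":[0.3,0,0]},{"fingers":-1,"delta_pos":[0.7,0,0],"twist":[0,0,0]},{"fingers":-1,"delta_pos":[0.4,0,0],"twist":[0,0,0]},{"fingers":-1,"delta_pos":[0,0,0],"twist":[0,0,0]},{"fingers":-1,"delta_pos":[0,0,0],"twist":[0,0,0]}]'
python3 - <<'E'
from h import *
plan(np.array([.4884,.1369,.0182]),6.9)
E
```

```text
time: 30.75
tool_pos: [0.4886, 0.1376, 0.0239]
tool_rot: [0.706, -0.043, 0.706, 0.043]
contact_force: [-0.1, -0.4, -1.5]
gripper_width: 0.46
t 30.75 tcp [0.4886 0.1376 0.0239] jaw 7.0 x-axis [ 0.  0. -1.] q6 0.01
 turn (tool rotvec deg) [0.1 0.  0. ]  rows>= 0.008503750939538071
 shift before turn cm [ 0.57 -0.07 -0.03]  after turn cm [ 0.57 -0.07 -0.03]
```

```bash
python3 -m inch '[{"fingers":-1,"delta_pos":[0.25,-0.05,0],"twist":[0,0,0]},{"fingers":-1,"delta_pos":[0.15,0,0],"twist":[0,0,0]},{"fingers":-1,"delta_pos":[0.12,0,0],"twist":[0,0,0]},{"fingers":-1,"delta_pos":[0,0,0],"twist":[0,0,0]},{"fingers":-1,"delta_pos":[0,0,0],"twist":[0,0,0]}]'
```

```text
time: 31.38
tool_pos: [0.4885, 0.137, 0.0186]
tool_rot: [0.706, -0.043, 0.706, 0.043]
contact_force: [0.2, 0.5, -1.7]
gripper_width: 0.454
```

```bash
python3 -m inch '[{"fingers":-1,"delta_pos":[0.06,0,0],"twist":[0,0,0]},{"fingers":-1,"delta_pos":[0,0,0],"twist":[0,0,0]}]'
```

```text
time: 31.62
tool_pos: [0.4886, 0.137, 0.0181]
tool_rot: [0.706, -0.043, 0.706, 0.043]
contact_force: [0.6, -0.5, -1.2]
gripper_width: 0.459
```

```bash
python3 -m inch '[{"fingers":-1,"delta_pos":[0.04,0,0],"twist":[0,0,0]},{"fingers":-1,"delta_pos":[0,0,0],"twist":[0,0,0]}]'
```

```text
time: 31.88
tool_pos: [0.4886, 0.1371, 0.018]
tool_rot: [0.706, -0.043, 0.706, 0.043]
contact_force: [-3.0, -0.8, 4.1]
gripper_width: 0.458
```

The cube touches the floor. Release, lift straight up, then back away.

```bash
python3 -m inch '[{"fingers":0.3,"delta_pos":[-0.03,0,0],"twist":[0,0,0]},{"fingers":0.5,"delta_pos":[0,0,0],"twist":[0,0,0]},{"fingers":0.5,"delta_pos":[-2,0,0],"twist":[0,0,0]},{"fingers":0.5,"delta_pos":[-5,0,0],"twist":[0,0,0]},{"fingers":0.5,"delta_pos":[-5,0,0],"twist":[0,0,0]}]'
python3 -m inch '[{"fingers":0.5,"delta_pos":[-4,-2,0],"twist":[0,0,0]},{"fingers":0.5,"delta_pos":[-4,-2,0],"twist":[0,0,0]},{"fingers":0.5,"delta_pos":[0,0,0],"twist":[0,0,0]},{"fingers":0.5,"delta_pos":[0,0,0],"twist":[0,0,0]}]'
python3 - <<'E'
from h import *
f=snap("wrist",19)
print("cube");blobs(f,.03,.06,(.488,.137),.06)
print("tray");blobs(f,.009,.016,(.488,.137),.07)
for k in("scene","side"):
    g=snap(k,9);print(k)
    for nm,a in(("obj",(.504,.3835)),("cond",(.6577,-.172)),("cube",(.488,.137)),("slid",(.398,-.302))):
        print(nm,end=" ");blobs(g,.0175,.08,a,.05,20)
    for nm,a in(("dish",(.548,.001)),("drop",(.595,.286)),("blue",(.702,.243))):
        print(nm,end=" ");blobs(g,.006,.09,a,.06,20)
im=load("scene",9)["pixels"];cv2.imwrite("pics/scene9c.png",cv2.resize(im[150:310,170:490],None,fx=2.5,fy=2.5,interpolation=2))
E
```

```text
time: 32.5
tool_pos: [0.488, 0.1369, 0.1385]
tool_rot: [0.705, -0.043, 0.706, 0.043]
contact_force: [1.4, 0.1, -0.2]
gripper_width: 0.754
time: 33.0
tool_pos: [0.4929, 0.0974, 0.2169]
tool_rot: [0.705, -0.043, 0.706, 0.043]
contact_force: [-0.4, -0.3, -0.1]
gripper_width: 0.751
cube
px [320. 138.] 1868 mm [488.9 137.3] size [39.5 40.3] ang 8.0 z [0.0445 0.0461 0.0474]
tray
px [319. 133.] 3132 mm [488.3 136.8] size [78.3 77.7] ang 6.9 z [0.0113 0.0127 0.0139]
scene
obj px [459. 230.] 192 mm [510.7 385.4] size [23.5 30.4] ang 20.3 z [0.0199 0.0427 0.0603]
cond px [249. 220.] 295 mm [ 660.  -170.3] size [54.9 51.9] ang 20.5 z [0.0204 0.0409 0.044 ]
cube px [371. 209.] 222 mm [492.8 138.7] size [42.2 40.7] ang 7.4 z [0.0208 0.0439 0.0476]
slid px [254. 171.] 125 mm [ 402.4 -301.6] size [31.2 82.1] ang 19.4 z [0.018  0.0207 0.0373]
dish px [320. 216.] 140 mm [549.9   1. ] size [69.4 64.4] ang 20.2 z [0.0063 0.0117 0.016 ]
drop px [417. 241.] 331 mm [600.6 288.6] size [26.6 36.4] ang 3.7 z [0.0111 0.0454 0.0804]
blue px [390. 269.] 470 mm [703.6 243.2] size [52.8 52.6] ang 29.9 z [0.0095 0.0361 0.0395]
side
obj px [229. 154.] 133 mm [500.3 378.4] size [29.6 28.6] ang 15.4 z [0.0217 0.0425 0.0599]
cond px [390. 222.] 367 mm [ 654.6 -172.9] size [52.6 53.6] ang 34.6 z [0.0208 0.0412 0.0443]
cube px [268. 191.] 277 mm [485.7 137. ] size [44.  45.4] ang 9.1 z [0.0197 0.0408 0.0478]
slid px [349. 306.] 466 mm [ 397.6 -303.6] size [29.9 83.7] ang 20.0 z [0.0182 0.0204 0.038 ]
dish px [314. 212.] 168 mm [5.465e+02 1.000e-01] size [69.5 62.7] ang 51.6 z [0.0065 0.0123 0.016 ]
drop px [269. 157.] 227 mm [588.6 282.4] size [29.9 36.5] ang 82.7 z [0.0101 0.0419 0.08  ]
blue px [305. 156.] 251 mm [696.3 240. ] size [54.6 53.8] ang 78.4 z [0.0096 0.0325 0.0394]
```

View pics/scene9c.png

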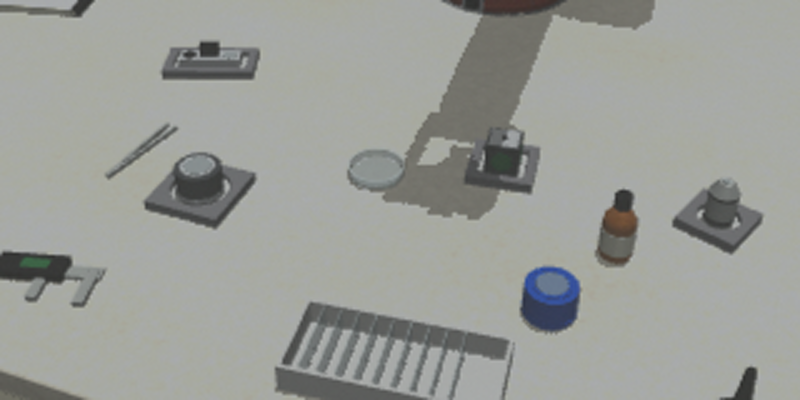

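View pics/wrist19.png

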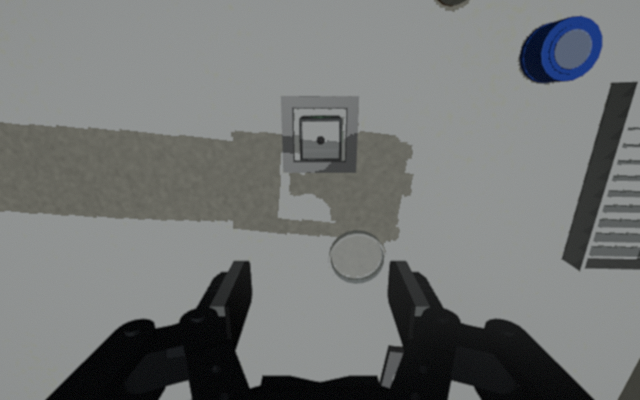

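All four parts sit upright in their own recesses: slider (210,58), condenser (200,178), cube (504,152) and objective (721,203) in the crop. The dish, dropper and blue puck are unmoved within measuring noise. Handing in.

```bash
python3 - <<'E'
from plant import manip
print(manip.job_done()); print(manip.state()["time"])
E
```

```text
the job is handed in; nothing more can be done
None
the job is handed in; nothing more can be done
```

All four parts are in their matching trays, upright and flat on the recess floors. I handed the job in at about 33 s, well under the 109 s limit, with the gripper clear and about 0.2 m above the bench. I lowered each part until it touched the floor before letting go. The readings I took during moves stayed below about 6 N.

| Part | Offset from tray centre | Top height: measured / expected |
|---|---|---|
| Objective | under 1 mm | 60 / 59 mm |
| Condenser | under 1 mm | 42 / 41 mm |
| Cube | about 1 mm, yaw within about 1° | 46 / 45 mm |
| Slider | 1–2 mm, parallel to the tray | 20 / 19 mm |

- **Height readings:** they all run about 1 mm high. The bench itself also reads about 1 mm high, so I take this as a depth offset rather than parts not seated.
- **Camera disagreement:** the scene and side cameras differ from each other by 3–12 mm on the same object, because each sees only one face. For the objective, condenser and cube I relied on the wrist camera. The slider's final position comes from the side camera only.
- **Left alone:** the dish, dropper bottle and blue look-alike are where they started, within measuring noise.

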